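# Sort returned parts into the divided stock trays

### The arm

A 6-joint arm with a two-finger parallel gripper is mounted at the origin on the work surface. World frame = base frame: x ahead of the robot, y to its left, z up, the work surface at z = 0. Lengths are in m, angles in rad, forces in N, time in s.
With the tool pointing down it reaches from about 0.35 to 0.85 m from the base axis. Payload 8.1 kg.
Tool frame: the origin (TCP) lies between the finger pads; the fingertips stand 14 mm ahead of it and the grasp point (between the pads) lies 5 mm behind it; z points along the fingers, y is the line along which they close (so a half turn about z gives the same grasp; the last joint's range is limited). The gripper opens to 93 mm and grips with 3 to 60 N. Pads are 15 mm wide; open, the fingers measure 128 mm over their backs; the gripper's body (75 mm by 188 mm) begins 65 mm behind the grasp point.
Start: joints at [1.194, 0.13, 1.488, -0, 1.523, -0.085], TCP at [0.173, 0.575, 0.233] pointing down, gripper open.
Joint ranges: [-2.96, 2.96], [-0.89, 2.26], [0.02, 2.5], [-1.34, 4.48], [0, 2.73], [-2.66, 2.66]. Speed limits (rad/s): [2.39, 2.39, 2.79, 3.14, 3.14, 3.14].

### API

Orientations are given as a rotation vector (axis times angle).
In Python, from plant import robot gives the robot as it stands.
- The arm moves only by the tool arm_command, never from a script. Its argument "targets" is a list of rows, each an object of numbers: "x", "y", "z": the shift along the world's x, y, z in units of 500 mm (1.0 is 500 mm); "rx", "ry", "rz": the turn, a rotation vector about the world's x, y, z in units of 2 rad (1.0 is 2 rad); "claw": the closure in counts, from 0 (fully open) to 255 (shut). In form: [{"x": .., "y": .., "z": .., "rx": .., "ry": .., "rz": .., "claw": ..}, ...]. A call has 1 to 10 rows; each row is the pose to reach, as a shift and turn from the pose commanded when the call began; what a row does not reach only later rows make up. A row lasts 1/12 s, in which the tool goes at most 41.7 mm and 7.16 degrees, less where a joint would pass 70% of its speed; a pose out of reach is approached as far as the arm can. A call with a number of a shift or a turn outside -1 to 1 is refused whole. A call with a gripper value outside its range is refused whole. The fingers move at their own pace and stop on an object; "squeeze" is the grip in N (left out, the last holds). Time passes only in rows, so rows that repeat a pose let the fingers close. It gives the time, the measured TCP pose, the force, the opening and the grip force at its end, in the units of the state.
- robot.read_state(): the state, without advancing time (a new reading comes with each control period).
- robot.read_camera(name): name is "scene" or "side" or "wrist"; returns (picture, depth): 420x560x3 uint8, red, green, blue; 420x560 float32, m along the optical axis (not along the pixel's ray), 0 where there is no reading.
- robot.get_calibration(name): a dict with "intrinsics" (3x3 intrinsics, pixels), "origin" and "orientation" of the camera in the world. Camera axes: x right, y up, looking along -z (the intrinsics and any distortion apply to the point x, -y, -z); pixel columns grow to the right and rows downward; lengths in m; the calibration is good to about 2 mm. A picture is of the moment at which its call begins: read the wrist's pose just before it. get_calibration takes no time and is no camera call; for the wrist camera it gives the pose at the moment of the call.
- robot.close_job(): hands the job in; it is judged then, once.
The state is a dict: "t": time; "q": joint angles; "dq": joint speeds; "joint_torque": joint torques, N m; "tool_pos": TCP position; "orientation": TCP orientation; "force": force on the tool from outside, world axes, zero at the start; "wrist_torque": the same for the moment, N m; "opening": finger opening in m; "gripper_force": force on a finger pad.
Only numpy, scipy, OpenCV 4.12 (cv2) and the standard library are available. Lean on these libraries where they do the work, as an engineer would, in place of code of your own. Each camera call takes 0.05 s, during which the arm holds its last target. There are 200 camera calls.

### The job

Sort the mixed returned parts on the bench mat back into the stock trays: the two ball bearings into the blue tray, the two brass pipe fittings into the red tray, and the loose black levelling foot into the free compartment of the green tray. One part to a compartment, down on its floor and let go, the bearings lying flat, the fittings on their sides and the foot standing upright. Set the parts down rather than dropping them, and do not shift the grease jar or the foot that is already in the green tray.

Things in the scene. Friction and masses are not known exactly. Their poses are not given: they have to be found in the camera images.
- black_bearing: ball bearing, steel races with black seals, a flat ring 42 mm outside, 20 mm bore, 12 mm thick, lying flat on the mat; belongs in the blue tray. Origin: centre of its underside, z along its axis. About 70 g
- brown_bearing: ball bearing of the same size (42 mm outside, 20 mm bore, 12 mm thick) with reddish-brown seals, lying flat on the mat; belongs in the blue tray. Origin: centre of its underside, z along its axis. About 70 g
- brass_nipple: brass pipe fitting lying on its side: hexagon in the middle (27 mm across flats, 31 mm across corners, 16 mm long) and a 20 mm threaded spigot at either end, 46 mm long over its flat ends; belongs in the red tray. Origin: its middle, on its axis (13.5 mm above what it lies on); its x axis runs along its length. About 90 g; it can be gripped across its two ends
- brass_coupling: brass pipe fitting lying on its side: plain hexagonal sleeve, 27 mm across flats, 31 mm across corners, 38 mm long over its flat ends; belongs in the red tray. Origin: its middle, on its axis (13.5 mm above what it lies on); its x axis runs along its length. About 100 g; it can be gripped across its two ends
- foot: machine levelling foot standing on the mat: black round base 44 mm across (8 mm high rim, coned to 18 mm), steel hexagon up to 26 mm, then an upright 10 mm threaded steel stud up to 60 mm; belongs in the green tray. Origin: centre of its underside, z up the stud. About 90 g; it can be gripped by the stud
- stock_foot: another levelling foot just like it, already standing in one compartment of the green tray; to be left alone. Origin: centre of its underside, z up the stud
- blue_tray: blue parts tray for the bearings, standing fast on the bench: 138 mm (its x) by 144 mm (its y), 28 mm high, walls and floor 4 mm thick. A divider along its x makes two open compartments, each 130 mm (x) by 66 mm (y) inside, centred at y = +35 mm and y = -35 mm. Origin: centre of its underside; the compartment floors are 4 mm above it
- red_tray: red parts tray for the brass fittings, same tray as the blue one: 138 by 144 by 28 mm, two compartments 130 mm (x) by 66 mm (y) centred at y = +35 and -35 mm, floors 4 mm above the origin, which is the centre of its underside
- green_tray: green parts tray for the levelling feet, same tray as the blue one: 138 by 144 by 28 mm, two compartments 130 mm (x) by 66 mm (y) centred at y = +35 and -35 mm, floors 4 mm above the origin, which is the centre of its underside. The stock foot stands in the compartment at y = +35 mm; the one at y = -35 mm is free
- grease_jar: small white jar with a yellow screw cap, 47 mm across and 40 mm high, standing among the parts; to be left alone. Origin: centre of its underside
Things that resemble listed ones, but are neither listed nor needed, are in the scene too. Leave any pink look-alike of the brown_bearing alone.

How it is judged:
At the end, for the whole second after the job is handed in: Bearings flat in the blue tray, fittings on their sides in the red, foot upright in the green's free compartment: one part per compartment, on its floor, within 46 mm along and 13 mm across of its centre (fittings 52, 20), within 7 degrees, let go, at rest; jar and other foot moved under 15 mm (((x of black_bearing in the frame of blue_tray between -0.046 and 0.046 m and y of black_bearing in the frame of blue_tray between 0.021 and 0.049 m and z of black_bearing in the frame of blue_tray between 0 and 0.008 m and x of brown_bearing in the frame of blue_tray between -0.046 and 0.046 m and y of brown_bearing in the frame of blue_tray between -0.049 and -0.021 m and z of brown_bearing in the frame of blue_tray between 0 and 0.008 m) or (x of black_bearing in the frame of blue_tray between -0.046 and 0.046 m and y of black_bearing in the frame of blue_tray between -0.049 and -0.021 m and z of black_bearing in the frame of blue_tray between 0 and 0.008 m and x of brown_bearing in the frame of blue_tray between -0.046 and 0.046 m and y of brown_bearing in the frame of blue_tray between 0.021 and 0.049 m and z of brown_bearing in the frame of blue_tray between 0 and 0.008 m)) and ((x of brass_nipple in the frame of red_tray between -0.052 and 0.052 m and y of brass_nipple in the frame of red_tray between 0.015 and 0.055 m and z of brass_nipple in the frame of red_tray between 0 and 0.022 m and x of brass_coupling in the frame of red_tray between -0.052 and 0.052 m and y of brass_coupling in the frame of red_tray between -0.055 and -0.015 m and z of brass_coupling in the frame of red_tray between 0 and 0.022 m) or (x of brass_nipple in the frame of red_tray between -0.052 and 0.052 m and y of brass_nipple in the frame of red_tray between -0.055 and -0.015 m and z of brass_nipple in the frame of red_tray between 0 and 0.022 m and x of brass_coupling in the frame of red_tray between -0.052 and 0.052 m and y of brass_coupling in the frame of red_tray between 0.015 and 0.055 m and z of brass_coupling in the frame of red_tray between 0 and 0.022 m)) and x of foot in the frame of green_tray between -0.046 and 0.046 m and y of foot in the frame of green_tray between -0.048 and -0.022 m and z of foot in the frame of green_tray between 0 and 0.008 m and angle between each of foot, stock_foot, grease_jar's own z axis and vertical below 0.12 rad and (angle between black_bearing's own z axis and vertical below 0.12 rad or angle between black_bearing's own z axis and vertical above 3.02 rad) and (angle between brown_bearing's own z axis and vertical below 0.12 rad or angle between brown_bearing's own z axis and vertical above 3.02 rad) and angle between brass_nipple's own x axis and vertical between 1.42 and 1.72 rad and angle between brass_coupling's own x axis and vertical between 1.42 and 1.72 rad and linear speed of each of black_bearing, brown_bearing, brass_nipple, brass_coupling, foot below 0.02 m/s and contact force between the fingers and black_bearing below 0.1 N and contact force between the fingers and brown_bearing below 0.1 N and contact force between the fingers and brass_nipple below 0.1 N and contact force between the fingers and brass_coupling below 0.1 N and contact force between the fingers and foot below 0.1 N and distance of each of stock_foot, grease_jar from where it was at the start of the episode below 0.015 m); the robot touches nothing.
It fails at once if a part is dropped from more than about 4 cm or flung (it moves faster than 0.9 m/s out of the fingers) ((linear speed of black_bearing above 0.9 m/s and contact force between the fingers and black_bearing below 0.05 N) or (linear speed of brown_bearing above 0.9 m/s and contact force between the fingers and brown_bearing below 0.05 N) or (linear speed of brass_nipple above 0.9 m/s and contact force between the fingers and brass_nipple below 0.05 N) or (linear speed of brass_coupling above 0.9 m/s and contact force between the fingers and brass_coupling below 0.05 N) or (linear speed of foot above 0.9 m/s and contact force between the fingers and foot below 0.05 N)).
It fails at once if the foot already in the green tray is shifted by more than 15 mm or tipped (distance of stock_foot from where it was at the start of the episode above 0.015 m or angle between stock_foot's own z axis and vertical above 0.3 rad).
It fails at once if the grease jar is shifted by more than 15 mm or tipped (distance of grease_jar from where it was at the start of the episode above 0.015 m or angle between grease_jar's own z axis and vertical above 0.3 rad).
It also fails if it takes over 118 s, if anything falls off the work surface, if the arm or the gripper's body presses on something with over 40 N, if the wrist force passes 120 N, or if a joint passes its speed limit or range.

## Working session

There is one attempt and no reset: what is moved stays moved. The work goes in short steps, Python scripts to look and compute and a tool call to move; the robot and the scene stay as the last step left them, time stands still between calls to the robot, and variables do not carry over. Pictures are saved under pics/ and viewed, at most 14 in all, crops included, and the job is handed in when it is done.

Besides the shell and the picture viewer there is one more tool, called after ">>>" by a JSON object that holds its "api" and its "payload". arm_command: Moves the arm, as the interface text tells. Shifts and turns lie within -1 to 1; 1 stands for 500 mm of shift or 2 rad of turn. Its arguments: {"type":"object","properties":{"targets":{"type":"array","items":{"type":"object","properties":{"x":{"type":"number","minimum":-1,"maximum":1},"y":{"type":"number","minimum":-1,"maximum":1},"z":{"type":"number","minimum":-1,"maximum":1},"rx":{"type":"number","minimum":-1,"maximum":1},"ry":{"type":"number","minimum":-1,"maximum":1},"rz":{"type":"number","minimum":-1,"maximum":1},"claw":{"type":"number"}}}},"squeeze":{"type":"number"}},"required":["targets"]}

```bash
mkdir -p pics; ls
cat > h.py <<'E'
import numpy as np, cv2
from plant import robot
def grab(name):
    c=robot.get_calibration(name); im,d=robot.read_camera(name)
    K=np.array(c["intrinsics"]);o=np.array(c["origin"]);R=np.array(c["orientation"])
    if R.size==3: R=cv2.Rodrigues(R.astype(float))[0]
    v,u=np.mgrid[:im.shape[0],:im.shape[1]]
    P=np.stack([(u-K[0,2])/K[0,0]*d,-(v-K[1,2])/K[1,1]*d,-d],-1)@R.T+o
    P[d==0]=np.nan
    return im,d,P,c
def save(n,im): cv2.imwrite(n,cv2.cvtColor(im,cv2.COLOR_RGB2BGR))
E
python3 - <<'E'
from h import *
print(robot.read_state())
for n in("scene","side","wrist"):
    im,d,P,c=grab(n); np.savez(n+"0.npz",im=im,P=P); save(f"pics/{n}0.png",im); print(n,c)
E
```

```text
pics
{'t': 0.0, 'q': array([ 1.19362634e+00,  1.31168843e-01,  1.48928832e+00,  1.06906871e-05,
        1.52303074e+00, -8.53990518e-02]), 'dq': array([-5.85317686e-04,  1.21663461e-03,  7.01095855e-04, -2.42150757e-04,
       -6.33466492e-05, -6.39185659e-05]), 'joint_torque': array([ 2.19823050e-04, -5.59864318e+01, -4.91738105e+01,  7.67602259e-02,
        3.59794346e-02, -9.35649041e-05]), 'tool_pos': array([0.17235573, 0.57412458, 0.2315779 ]), 'orientation': array([-4.56624714e-01, -3.10777977e+00,  2.89352707e-03]), 'force': array([-0.19641376,  0.05049061,  0.52665478]), 'wrist_torque': array([ 0.01584383, -0.00253367,  0.04014787]), 'gripper_force': 0.0, 'opening': 0.09285995706964305}
scene {'intrinsics': array([[422.51471944,   0.        , 270.68378474],
       [  0.        , 422.51471944, 214.78591941],
       [  0.        ,   0.        ,   1.        ]]), 'origin': array([0.94377799, 0.24671027, 0.89188655]), 'orientation': array([0.3238284 , 0.54479633, 1.97445993])}
side {'intrinsics': array([[505.07595062,   0.        , 284.70819171],
       [  0.        , 505.07595062, 208.62808052],
       [  0.        ,   0.        ,   1.        ]]), 'origin': array([0.25729325, 0.59853168, 0.79792245]), 'orientation': array([ 0.20374852, -0.95764706, -2.55926431])}
wrist {'intrinsics': array([[335.53014276,   0.        , 281.16995374],
       [  0.        , 335.53014276, 207.39253279],
       [  0.        ,   0.        ,   1.        ]]), 'origin': array([0.09948487, 0.59685418, 0.38422047]), 'orientation': array([-0.23768357, -0.17594668,  1.26999948])}
```

View pics/scene0.png

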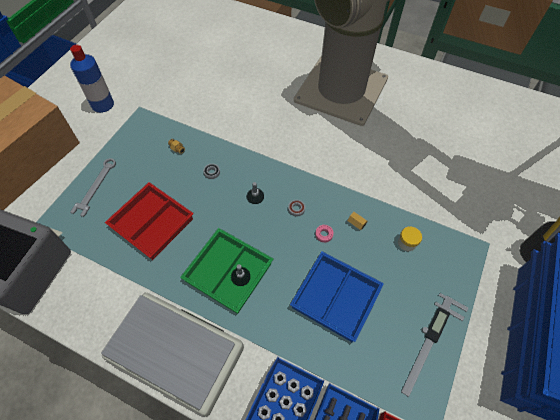

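View pics/side0.png

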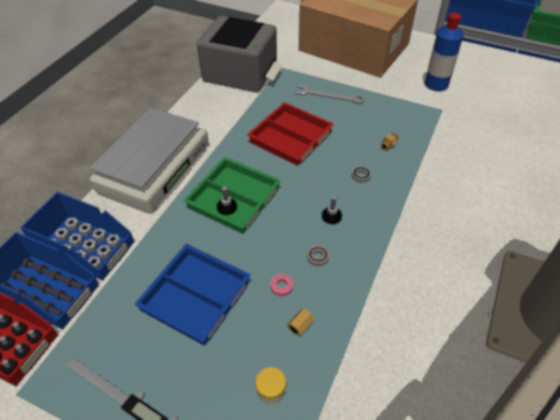

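Scene picture: nipple (176,146), black bearing (211,171), foot (255,193), coupling (357,220), jar (411,238), and the red (150,220), green (228,270) and blue (337,296) trays, with the stock foot at (240,275). There are two brown-bearing candidates: the reddish-brown and steel ring at (296,208), and the all-pink ring at (325,233). The first fits the description (steel races, reddish-brown seals) and the pink one is the look-alike. I'll confirm with a crop and measure everything.

Run:
```python
from h import *
S=np.load("scene0.npz");im=S["im"];save("pics/crop1.png",cv2.resize(im[135:255,160:430],None,fx=2.9,fy=2.9,interpolation=cv2.INTER_CUBIC))
for cam in("scene","side"):
    S=np.load(cam+"0.npz");im=S["im"];P=S["P"]
    print(cam)
    Z=P[...,2]; ok=np.isfinite(Z)&(P[...,0]>0.2)&(P[...,0]<0.9)&(abs(P[...,1]-.1)<.65)
    hsv=cv2.cvtColor(im,cv2.COLOR_RGB2HSV)
    mat=ok&(abs(Z)<.02)&(abs(hsv[...,0].astype(int)-95)<8)
    print("mat z",np.nanmedian(Z[mat]))
    for n,(a,b) in dict(red=(0,5),green=(55,75),blue=(106,120)).items():
        h=hsv[...,0];m=(h>=a)&(h<=b)|((h>175) if n=="red" else False)
        m=m&(hsv[...,1]>150)&(hsv[...,2]>50)&ok&(Z>.018)&(Z<.036)
        k,l,s,_=cv2.connectedComponentsWithStats(cv2.morphologyEx(m.astype(np.uint8),cv2.MORPH_CLOSE,np.ones((5,5))))
        j=1+np.argmax(s[1:,4]); p=P[m&(l==j)]
        print(n,len(p),cv2.minAreaRect(p[:,:2].astype(np.float32)*1000),np.median(p[:,2]))
    m=(ok&(Z>.006)&(Z<.1)&(P[...,0]<.62)).astype(np.uint8)
    k,l,s,c=cv2.connectedComponentsWithStats(m)
    for j in range(1,k):
        if 25<s[j,4]<3000:
            p=P[l==j]; print(s[j],c[j].round(),cv2.minAreaRect(p[:,:2].astype(np.float32)*1000),p[:,2].max().round(4),im[l==j].mean(0).round())
```

```text
scene
mat z 0.0012901227040238994
red 1018 ((626.1116943359375, -243.65869140625), (153.42822265625, 145.65013122558594), 78.82814025878906) 0.027412157656569236
green 1072 ((656.064697265625, -14.759452819824219), (151.87042236328125, 145.110595703125), 84.81879425048828) 0.027472419902363265
blue 1158 ((604.01708984375, 226.1043701171875), (151.2669677734375, 147.43951416015625), 85.4694595336914) 0.027327891945230776
[168 139  17  14 157] [176. 145.] ((404.5962219238281, -313.1548767089844), (47.26014709472656, 30.592798233032227), 70.129150390625) 0.0312 [116.  94.  52.]
[ 89 158  26  34 217] [102. 174.] ((564.4730834960938, -436.97088623046875), (109.06413269042969, 34.98786926269531), 15.58940601348877) 0.0126 [120. 124. 127.]
[203 163  17  15 165] [211. 170.] ((430.63604736328125, -191.74453735351562), (42.09825897216797, 41.71538162231445), 63.0736198425293) 0.0179 [83. 87. 89.]
[125 182  69  49 835] [160. 204.] ((591.33935546875, -245.599853515625), (168.72894287109375, 80.27911376953125), 79.61524200439453) 0.0337 [113.  31.  29.]
[247 182  17  22 231] [255. 194.] ((448.919
[... 2998 characters left out ...]
.62307739257812, 96.0077133178711), 85.93688201904297) 0.0321 [ 34.  63. 115.]
[270 274  23  21 337] [281. 284.] ((469.4444274902344, 143.5310516357422), (40.28322982788086, 42.579437255859375), 24.33179473876953) 0.016 [174. 101. 119.]
[287 308  27  27 429] [300. 321.] ((406.63421630859375, 201.6107635498047), (38.85894775390625, 31.996286392211914), 74.94878387451172) 0.033 [142. 114.  64.]
[255 367  31  37 900] [270. 384.] ((403.4544372558594, 326.8125), (46.331703186035156, 46.84605026245117), 24.49320411682129) 0.0453 [179. 149.  65.]
[121 391  47  29 688] [141. 408.] ((563.7029418945312, 435.2195129394531), (35.66574478149414, 74.88169860839844), 83.40875244140625) 0.0158 [82. 86. 78.]
```

View pics/crop1.png

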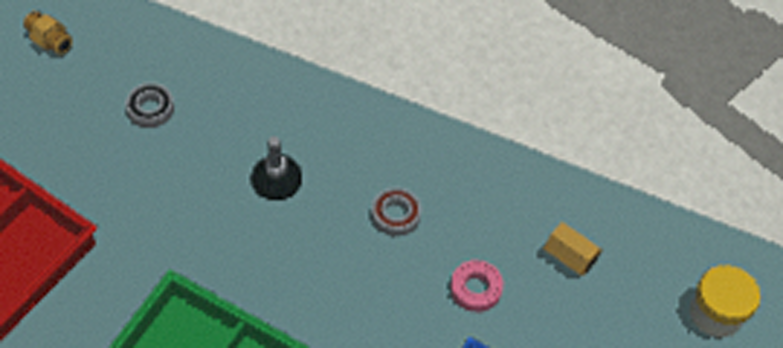

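The crop confirms it: the brown bearing at crop (395,212) has steel races and brown seals, and the ring at (477,285) is solid pink, so it stays. Next I'll measure the stud positions and the nipple's yaw.

Run:
```python
from h import *
for cam in("scene","side"):
    S=np.load(cam+"0.npz");im=S["im"];P=S["P"];Z=P[...,2]
    for n,c in dict(foot=(.4477,-.0524),stock=(.655,.0)).items():
        d=np.hypot(P[...,0]-c[0],P[...,1]-c[1])<(.05 if n=="foot" else .09)
        m=d&(Z>.04)&(Z<.075);print(cam,n,"stud",m.sum(),P[m].mean(0).round(4),P[m][:,2].max())
    for n,c in dict(nip=(.4037,-.3126),coup=(.4077,.201)).items():
        d=(np.hypot(P[...,0]-c[0],P[...,1]-c[1])<.04)&(Z>.012)
        p=P[d][:,:2];p=p-p.mean(0);w,v=np.linalg.eigh(p.T@p);print(n,P[d].mean(0).round(4),np.degrees(np.arctan2(v[1,1],v[0,1])))
    for n,c in dict(red=(.6246,-.243),green=(.6543,-.013),blue=(.603,.2269)).items():
        m=(np.hypot(P[...,0]-c[0],P[...,1]-c[1])<.05)&(Z<.012)&(Z>-.005);print(n,"floor z",np.median(Z[m]))
```

```text
scene foot stud 33 [ 0.4495 -0.0532  0.0538] 0.0626204939460796
scene stock stud 39 [0.6556 0.0178 0.0565] 0.06701952730982108
nip [ 0.4085 -0.3111  0.0225] 78.80319534938282
coup [0.4132 0.2001 0.0236] 79.12373036606337
red floor z 0.0051627947847933675
green floor z 0.004828497369613216
blue floor z 0.004220405289376061
side foot stud 47 [ 0.4459 -0.051   0.053 ] 0.06285139892446734
side stock stud 58 [0.6516 0.0197 0.0554] 0.06663991281835868
nip [ 0.4021 -0.3077  0.0218] 69.88576293129002
coup [0.4046 0.2042 0.0236] 71.42324647215028
red floor z 0.004556703932508677
green floor z 0.00457423567856996
blue floor z 0.004249042125642588
```

>>> {"api": "arm_command", "payload": {"targets": [{"x": 0.03,"y": -0.05,"z": 0,"claw": 60},{"x": 0.08,"y": -0.12,"z": -0.02,"claw": 60},{"x": 0.13,"y": -0.19,"z": -0.04,"claw": 60},{"x": 0.18,"y": -0.26,"z": -0.06,"claw": 60},{"x": 0.22,"y": -0.33,"z": -0.08,"claw": 60},{"x": 0.26,"y": -0.4,"z": -0.1,"claw": 60},{"x": 0.3,"y": -0.47,"z": -0.12,"claw": 60},{"x": 0.34,"y": -0.54,"z": -0.14,"rz": 0.02,"claw": 60},{"x": 0.38,"y": -0.61,"z": -0.16,"rz": 0.02,"claw": 60},{"x": 0.42,"y": -0.67,"z": -0.18,"rz": 0.02,"claw": 60}], "squeeze": 30}}

```text
schema error: expected keys x, y, z, rx, ry, rz, claw
```

>>> {"api": "arm_command", "payload": {"targets": [{"x": 0.03,"y": -0.05,"claw": 60},{"x": 0.05,"y": -0.077,"claw": 60},{"x": 0.05,"y": -0.077,"claw": 60}]}}

```text
schema error: expected keys x, y, z, rx, ry, rz, claw
```

```bash
cat > see.py <<'E'
from h import *
import sys
s=robot.read_state();im,d,P,c=grab("wrist");save(f"pics/{sys.argv[1]}.png",im);np.savez(sys.argv[1]+".npz",im=im,P=P)
R=cv2.Rodrigues(s["orientation"])[0];print(s["t"],s["tool_pos"].round(4),"yaw",np.degrees(np.arctan2(R[1,1],R[0,1])),"tilt z",R[:,2].round(3),s["opening"],s["force"].round(1))
Z=P[...,2];m=(np.isfinite(Z)&(Z>.007)&(Z<.08)).astype(np.uint8)
k,l,st,ce=cv2.connectedComponentsWithStats(m)
for j in range(1,k):
    if 300<st[j,4]<60000:
        p=P[l==j];top=p[p[:,2]>np.percentile(p[:,2],97)-.005]
        print(st[j],cv2.minAreaRect(p[:,:2].astype(np.float32)*1000),"top",top.mean(0).round(4),p[:,2].max().round(4),im[l==j].mean(0).round())
E
python3 see.py w1
```

```text
0.15 [0.1724 0.5742 0.2318] yaw 73.27967667068718 tilt z [-0.001 -0.001 -1.   ] 0.09246492712133068 [-0.  -0.2 -0.4]
[ 303  246   69   59 1706] ((278.81597900390625, 600.90234375), (32.22526931762695, 71.16521453857422), 0.8087478280067444) top [0.2698 0.6003 0.0767] 0.08 [48. 47. 44.]
[433 268  53  43 835] ((342.4930725097656, 745.5320434570312), (9.58469295501709, 52.89422607421875), 2.811204671859741) top [0.3402 0.7214 0.0742] 0.0792 [39. 51. 81.]
[342 281  32  30 548] ((313.7880554199219, 620.9541015625), (24.860319137573242, 40.387908935546875), 86.45638275146484) top [0.3015 0.6243 0.0768] 0.08 [47. 28. 27.]
[311 282  30  29 432] ((305.8179016113281, 595.0995483398438), (37.61566925048828, 50.03310012817383), 43.04383850097656) top [0.2896 0.5913 0.0771] 0.0798 [79. 68. 43.]
[ 131  377   44   34 1077] ((394.8712463378906, 332.62042236328125), (47.48522186279297, 28.884992599487305), 63.322265625) top [0.3936 0.3322 0.0401] 0.0429 [158. 137.  72.]
```

All seven keys are needed in every row.

>>> {"api": "arm_command", "payload": {"targets": [{"x": 0.03,"y": -0.05,"z": 0,"rx": 0,"ry": 0,"rz": 0,"claw": 60},{"x": 0.08,"y": -0.12,"z": -0.02,"rx": 0,"ry": 0,"rz": 0,"claw": 60},{"x": 0.13,"y": -0.19,"z": -0.04,"rx": 0,"ry": 0,"rz": 0,"claw": 60},{"x": 0.18,"y": -0.26,"z": -0.06,"rx": 0,"ry": 0,"rz": 0,"claw": 60},{"x": 0.22,"y": -0.33,"z": -0.08,"rx": 0,"ry": 0,"rz": 0,"claw": 60},{"x": 0.26,"y": -0.4,"z": -0.1,"rx": 0,"ry": 0,"rz": 0,"claw": 60},{"x": 0.3,"y": -0.47,"z": -0.12,"rx": 0,"ry": 0,"rz": 0,"claw": 60},{"x": 0.34,"y": -0.54,"z": -0.14,"rx": 0,"ry": 0,"rz": 0.02,"claw": 60},{"x": 0.38,"y": -0.61,"z": -0.16,"rx": 0,"ry": 0,"rz": 0.02,"claw": 60},{"x": 0.42,"y": -0.67,"z": -0.18,"rx": 0,"ry": 0,"rz": 0.02,"claw": 60}], "squeeze": 30}}

```text
t: 1.03
tool_pos: [0.3817, 0.2398, 0.143]
orientation: [0.394, 3.116, 0.0]
force: [1.2, 0.4, -0.3]
opening: 0.071
gripper_force: 0.0
```

>>> {"api": "arm_command", "payload": {"targets": [{"x": 0.03,"y": -0.05,"z": 0,"rx": 0,"ry": 0,"rz": 0,"claw": 60},{"x": 0.05,"y": -0.077,"z": 0,"rx": 0,"ry": 0,"rz": 0,"claw": 60},{"x": 0.05,"y": -0.077,"z": 0,"rx": 0,"ry": 0,"rz": 0,"claw": 60}]}}

```text
t: 1.28
tool_pos: [0.4077, 0.2004, 0.1431]
orientation: [0.4, 3.116, -0.002]
force: [-0.1, 0.3, 0.8]
opening: 0.0708
gripper_force: 0.0
```

```bash
python3 see.py w1
```

```text
1.2833 [0.4077 0.2004 0.1431] yaw 75.36014277417596 tilt z [ 0.    -0.001 -1.   ] 0.0708217821200052 [-0.1  0.3  0.8]
[ 397  136   74   63 3537] ((404.471923828125, 326.91363525390625), (48.06910705566406, 47.77729034423828), 46.27675247192383) top [0.4036 0.3264 0.0405] 0.0431 [215. 190.  83.]
[ 260  186   46   35 1560] ((407.77874755859375, 202.33917236328125), (37.99247741699219, 31.253795623779297), 74.68888854980469) top [0.4065 0.2025 0.0271] 0.0293 [159. 129.  75.]
[ 114  245   48   44 1166] ((432.93377685546875, 57.30778884887695), (41.67732238769531, 38.60350036621094), 43.230690002441406) top [0.432  0.0581 0.0119] 0.015 [91. 78. 76.]
[ 217  258   45   43 1274] ((469.9966125488281, 144.16275024414062), (41.44127655029297, 41.992408752441406), 27.793010711669922) top [0.4696 0.1443 0.0121] 0.0144 [159.  92. 109.]
[271 347  20  39 444] ((568.755615234375, 158.7343292236328), (8.108112335205078, 63.529964447021484), 85.57160949707031) top [0.5596 0.1597 0.0283] 0.0302 [ 39.  78. 150.]
[159 395  35  16 397] ((589.747314453125, 40.58576965332031), (36.29934310913086, 5.521073818206787), 85.70726013183594) top [0.5898 0.0451 0.0222] 0.0274 [ 94. 100.  85.]
```

>>> {"api": "arm_command", "payload": {"targets": [{"x": 0,"y": 0.003,"z": -0.05,"rx": 0,"ry": 0,"rz": 0,"claw": 60},{"x": 0,"y": 0.003,"z": -0.12,"rx": 0,"ry": 0,"rz": 0,"claw": 60},{"x": 0,"y": 0.003,"z": -0.19,"rx": 0,"ry": 0,"rz": 0,"claw": 60},{"x": 0,"y": 0.003,"z": -0.23,"rx": 0,"ry": 0,"rz": 0,"claw": 60},{"x": 0,"y": 0.003,"z": -0.25,"rx": 0,"ry": 0,"rz": 0,"claw": 60},{"x": 0,"y": 0.003,"z": -0.25,"rx": 0,"ry": 0,"rz": 0,"claw": 255},{"x": 0,"y": 0.003,"z": -0.25,"rx": 0,"ry": 0,"rz": 0,"claw": 255},{"x": 0,"y": 0.003,"z": -0.25,"rx": 0,"ry": 0,"rz": 0,"claw": 255},{"x": 0,"y": 0.003,"z": -0.25,"rx": 0,"ry": 0,"rz": 0,"claw": 255},{"x": 0,"y": 0.003,"z": -0.25,"rx": 0,"ry": 0,"rz": 0,"claw": 255}]}}

```text
t: 2.17
tool_pos: [0.4073, 0.2051, 0.0198]
orientation: [0.394, 3.115, 0.002]
force: [-0.0, -1.1, 0.5]
opening: 0.0422
gripper_force: 0.4
```

>>> {"api": "arm_command", "payload": {"targets": [{"x": 0,"y": 0,"z": 0,"rx": 0,"ry": 0,"rz": 0,"claw": 255},{"x": 0,"y": 0,"z": 0,"rx": 0,"ry": 0,"rz": 0,"claw": 255},{"x": 0,"y": 0,"z": 0,"rx": 0,"ry": 0,"rz": 0,"claw": 255},{"x": 0,"y": 0,"z": 0.03,"rx": 0,"ry": 0,"rz": 0,"claw": 255},{"x": 0,"y": 0,"z": 0.08,"rx": 0,"ry": 0,"rz": 0,"claw": 255},{"x": 0,"y": 0,"z": 0.14,"rx": 0,"ry": 0,"rz": 0,"claw": 255},{"x": 0,"y": 0,"z": 0.18,"rx": 0,"ry": 0,"rz": 0,"claw": 255},{"x": 0,"y": 0,"z": 0.18,"rx": 0,"ry": 0,"rz": 0,"claw": 255}]}}

```text
t: 2.83
tool_pos: [0.4093, 0.2058, 0.1134]
orientation: [0.394, 3.11, 0.006]
force: [0.6, 0.4, -0.6]
opening: 0.0378
gripper_force: 30.0
```

```bash
python3 see.py w2
```

```text
2.8333 [0.4093 0.2058 0.1134] yaw 75.56598698055898 tilt z [ 0.007  0.003 -1.   ] 0.03779868325244523 [ 0.6  0.4 -0.6]
[ 402  138   83   71 4509] ((404.4268493652344, 327.00994873046875), (47.95541763305664, 47.699893951416016), 62.97693634033203) top [0.4034 0.3263 0.0405] 0.0431 [213. 188.  82.]
[ 88 258  53  23 682] ((422.3189392089844, 58.29512023925781), (41.386051177978516, 18.34249496459961), 76.7364273071289) top [0.4222 0.0599 0.0118] 0.0143 [89. 78. 76.]
[ 260  347   78   39 1241] ((552.2167358398438, 188.62100219726562), (65.52498626708984, 51.226436614990234), 85.81613159179688) top [0.5337 0.1833 0.0281] 0.0301 [ 48.  82. 148.]
```

View pics/w2.png

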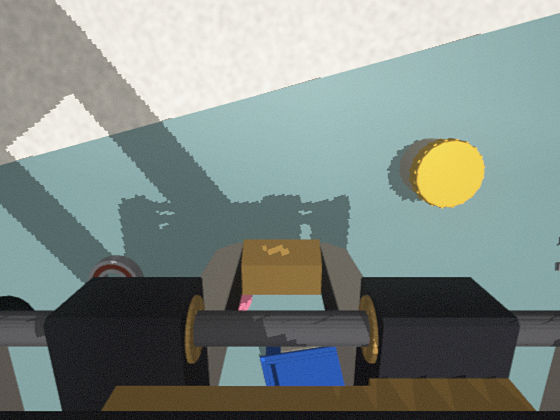

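The wrist view shows the coupling level between the pads at (282,265), with the opening at 38 mm. Next I'll carry it to the red tray's upper compartment at (0.631,-0.209), yaw -11°.

>>> {"api": "arm_command", "payload": {"targets": [{"x": 0.02,"y": -0.03,"z": 0,"rx": 0,"ry": 0,"rz": -0.04,"claw": 255},{"x": 0.05,"y": -0.08,"z": 0,"rx": 0,"ry": 0,"rz": -0.1,"claw": 255},{"x": 0.085,"y": -0.15,"z": 0,"rx": 0,"ry": 0,"rz": -0.16,"claw": 255},{"x": 0.12,"y": -0.22,"z": 0,"rx": 0,"ry": 0,"rz": -0.22,"claw": 255},{"x": 0.155,"y": -0.29,"z": 0,"rx": 0,"ry": 0,"rz": -0.28,"claw": 255},{"x": 0.19,"y": -0.36,"z": 0,"rx": 0,"ry": 0,"rz": -0.34,"claw": 255},{"x": 0.225,"y": -0.43,"z": 0,"rx": 0,"ry": 0,"rz": -0.4,"claw": 255},{"x": 0.26,"y": -0.5,"z": 0,"rx": 0,"ry": 0,"rz": -0.46,"claw": 255},{"x": 0.295,"y": -0.57,"z": 0,"rx": 0,"ry": 0,"rz": -0.52,"claw": 255},{"x": 0.33,"y": -0.63,"z": 0,"rx": 0,"ry": 0,"rz": -0.58,"claw": 255}]}}

```text
t: 3.72
tool_pos: [0.5705, -0.1126, 0.1059]
orientation: [-2.045, -2.382, 0.002]
force: [-0.1, -0.2, -0.9]
opening: 0.0378
gripper_force: 30.0
```

>>> {"api": "arm_command", "payload": {"targets": [{"x": 0.035,"y": -0.06,"z": 0,"rx": 0,"ry": 0,"rz": -0.06,"claw": 255},{"x": 0.07,"y": -0.12,"z": 0,"rx": 0,"ry": 0,"rz": -0.12,"claw": 255},{"x": 0.1,"y": -0.17,"z": 0,"rx": 0,"ry": 0,"rz": -0.175,"claw": 255},{"x": 0.114,"y": -0.2,"z": 0,"rx": 0,"ry": 0,"rz": -0.175,"claw": 255},{"x": 0.114,"y": -0.2,"z": 0,"rx": 0,"ry": 0,"rz": -0.175,"claw": 255},{"x": 0.114,"y": -0.2,"z": 0,"rx": 0,"ry": 0,"rz": -0.175,"claw": 255}]}}

```text
t: 4.22
tool_pos: [0.6271, -0.2107, 0.1057]
orientation: [-2.422, -1.996, 0.002]
force: [-0.3, -0.1, -1.1]
opening: 0.0379
gripper_force: 30.0
```

```bash
python3 see.py w3
```

```text
4.2167 [ 0.6271 -0.2107  0.1057] yaw -11.004899034557896 tilt z [-0.003  0.001 -1.   ] 0.03790750815342168 [-0.3 -0.1 -1.1]
[ 156    0  241   48 4334] ((649.8421020507812, -74.2496337890625), (30.735578536987305, 145.8275146484375), 84.3597183227539) top [ 0.644  -0.0831  0.0281] 0.0309 [ 60. 146.  81.]
[ 487    0   73   74 5018] ((792.5731201171875, -116.41175842285156), (22.696199417114258, 50.65884780883789), 10.51542854309082) top [ 0.7933 -0.1207  0.0496] 0.0529 [144. 142. 132.]
[  0  22  16  55 579] ((463.888671875, -59.6667594909668), (34.89436340332031, 10.573935508728027), 66.10807800292969) top [ 0.4644 -0.0594  0.0101] 0.0142 [7. 7. 7.]
[ 184  161  211  116 6438] ((630.6793212890625, -215.65139770507812), (97.4976577758789, 146.3079071044922), 78.8900146484375) top [ 0.6364 -0.1938  0.0279] 0.0308 [145.  44.  42.]
[   3  208   60   53 2022] ((430.9682922363281, -188.96917724609375), (42.28472137451172, 42.44419479370117), 54.31473159790039) top [ 0.4319 -0.1884  0.0116] 0.0147 [69. 70. 71.]
[ 36 347  24  55 777] ((403.2616882324219, -311.70880126953125), (21.768630981445312, 47.481788635253906), 0.2782707214355469) top [ 0.4052 -0.3111  0.0256] 0.0288 [162. 126.  67.]
[ 509  347   47   64 1886] ((799.7152099609375, -359.7359619140625), (48.53643798828125, 5.181684494018555), 7.940321922302246) top [ 0.7798 -0.3623  0.0665] 0.0732 [68. 66. 66.]
```

View pics/w3.png

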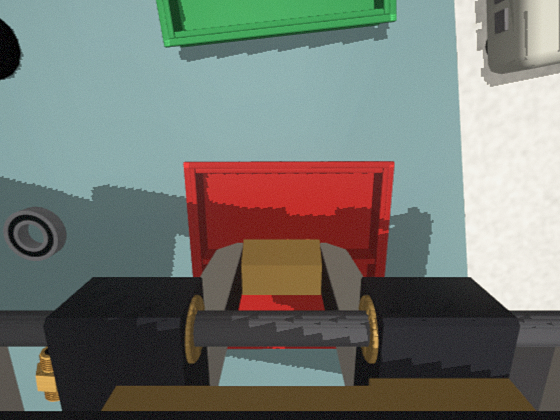

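The coupling is held square over the red tray's upper compartment (tray rim at rows 162-350, columns 185-395).

>>> {"api": "arm_command", "payload": {"targets": [{"x": 0.008,"y": 0.008,"z": -0.04,"rx": 0,"ry": 0,"rz": 0,"claw": 255},{"x": 0.008,"y": 0.008,"z": -0.1,"rx": 0,"ry": 0,"rz": 0,"claw": 255},{"x": 0.008,"y": 0.008,"z": -0.14,"rx": 0,"ry": 0,"rz": 0,"claw": 255},{"x": 0.008,"y": 0.008,"z": -0.155,"rx": 0,"ry": 0,"rz": 0,"claw": 255},{"x": 0.008,"y": 0.008,"z": -0.16,"rx": 0,"ry": 0,"rz": 0,"claw": 255},{"x": 0.008,"y": 0.008,"z": -0.162,"rx": 0,"ry": 0,"rz": 0,"claw": 255},{"x": 0.008,"y": 0.008,"z": -0.162,"rx": 0,"ry": 0,"rz": 0,"claw": 255}]}}

```text
t: 4.85
tool_pos: [0.6331, -0.2062, 0.0287]
orientation: [2.421, 1.999, 0.001]
force: [0.0, 1.0, -1.5]
opening: 0.0378
gripper_force: 30.0
```

>>> {"api": "arm_command", "payload": {"targets": [{"x": 0,"y": 0,"z": -0.004,"rx": 0,"ry": 0,"rz": 0,"claw": 255},{"x": 0,"y": 0,"z": -0.006,"rx": 0,"ry": 0,"rz": 0,"claw": 255},{"x": 0,"y": 0,"z": -0.006,"rx": 0,"ry": 0,"rz": 0,"claw": 255}]}}

```text
t: 5.1
tool_pos: [0.6328, -0.2066, 0.0252]
orientation: [2.422, 1.999, 0.001]
force: [-0.1, -0.0, -1.2]
opening: 0.0381
gripper_force: 30.0
```

>>> {"api": "arm_command", "payload": {"targets": [{"x": 0,"y": 0,"z": -0.003,"rx": 0,"ry": 0,"rz": 0,"claw": 255},{"x": 0,"y": 0,"z": -0.003,"rx": 0,"ry": 0,"rz": 0,"claw": 110},{"x": 0,"y": 0,"z": -0.003,"rx": 0,"ry": 0,"rz": 0,"claw": 110},{"x": 0,"y": 0,"z": -0.003,"rx": 0,"ry": 0,"rz": 0,"claw": 110},{"x": 0,"y": 0,"z": -0.003,"rx": 0,"ry": 0,"rz": 0,"claw": 110},{"x": 0,"y": 0,"z": 0.04,"rx": 0,"ry": 0,"rz": 0,"claw": 110},{"x": 0,"y": 0,"z": 0.11,"rx": 0,"ry": 0,"rz": 0,"claw": 110},{"x": 0,"y": 0,"z": 0.18,"rx": 0,"ry": 0,"rz": 0,"claw": 110},{"x": 0,"y": 0,"z": 0.2,"rx": 0,"ry": 0,"rz": 0,"claw": 80},{"x": 0,"y": 0,"z": 0.2,"rx": 0,"ry": 0,"rz": 0,"claw": 80}]}}

```text
t: 5.93
tool_pos: [0.6352, -0.2075, 0.1299]
orientation: [2.417, 1.995, 0.006]
force: [0.5, -0.5, 1.4]
opening: 0.0613
gripper_force: 0.0
```

```bash
python3 see.py w4
```

```text
5.9333 [ 0.6352 -0.2075  0.1299] yaw -10.94091711141261 tilt z [ 0.008 -0.003 -1.   ] 0.06128589978782098 [ 0.5 -0.5  1.4]
[ 153    0  219   60 4106] ((650.524658203125, -68.3131103515625), (41.9441032409668, 146.21009826660156), 84.67604064941406) top [ 0.6446 -0.0806  0.0281] 0.0311 [ 60. 144.  80.]
[ 453    0  107   84 8092] ((809.544677734375, -109.73165893554688), (55.60831832885742, 59.03697204589844), 0.05711256340146065) top [ 0.805  -0.1152  0.0731] 0.0761 [149. 147. 139.]
[   0   27   27   61 1217] ((460.0090026855469, -57.94999313354492), (42.41687774658203, 18.786394119262695), 66.00003814697266) top [ 0.4596 -0.0573  0.0147] 0.0186 [8. 8. 8.]
[ 182  163  191   93 4397] ((632.5953979492188, -205.72702026367188), (76.5185775756836, 146.341796875), 79.10692596435547) top [ 0.6344 -0.1867  0.028 ] 0.0307 [155.  48.  45.]
[ 253  191   49   37 1773] ((632.2919921875, -207.20945739746094), (31.71167755126953, 38.01993179321289), 78.9480972290039) top [ 0.6325 -0.2058  0.031 ] 0.0338 [172. 133.  71.]
[  15  206   55   49 1725] ((431.22088623046875, -189.0336151123047), (42.60443878173828, 41.519493103027344), 28.250953674316406) top [ 0.4317 -0.1885  0.0116] 0.0148 [70. 71. 72.]
[ 222  243  120   14 1431] ((629.23828125, -243.30799865722656), (5.312497138977051, 104.47063446044922), 79.41800689697266) top [ 0.6283 -0.2427  0.0241] 0.0267 [102.  25.  22.]
```

The coupling lies flat in the red compartment: its top is at 31 mm and it is centred. Next is the nipple.

>>> {"api": "arm_command", "payload": {"targets": [{"x": -0.02,"y": -0.01,"z": 0,"rx": 0,"ry": 0,"rz": 0.05,"claw": 60},{"x": -0.06,"y": -0.03,"z": 0,"rx": 0,"ry": 0,"rz": 0.11,"claw": 60},{"x": -0.11,"y": -0.05,"z": 0,"rx": 0,"ry": 0,"rz": 0.17,"claw": 60},{"x": -0.16,"y": -0.07,"z": 0,"rx": 0,"ry": 0,"rz": 0.23,"claw": 60},{"x": -0.21,"y": -0.09,"z": 0,"rx": 0,"ry": 0,"rz": 0.29,"claw": 60},{"x": -0.26,"y": -0.12,"z": 0,"rx": 0,"ry": 0,"rz": 0.35,"claw": 60},{"x": -0.31,"y": -0.14,"z": 0,"rx": 0,"ry": 0,"rz": 0.41,"claw": 60},{"x": -0.36,"y": -0.16,"z": 0,"rx": 0,"ry": 0,"rz": 0.47,"claw": 60},{"x": -0.41,"y": -0.18,"z": 0,"rx": 0,"ry": 0,"rz": 0.53,"claw": 60},{"x": -0.44,"y": -0.2,"z": 0,"rx": 0,"ry": 0,"rz": 0.59,"claw": 60}]}}

```text
t: 6.82
tool_pos: [0.4089, -0.3055, 0.1215]
orientation: [-0.892, -3.008, -0.003]
force: [-0.2, 0.1, -0.7]
opening: 0.0706
gripper_force: 0.0
```

>>> {"api": "arm_command", "payload": {"targets": [{"x": -0.023,"y": -0.01,"z": 0,"rx": 0,"ry": 0,"rz": 0.06,"claw": 60},{"x": -0.023,"y": -0.01,"z": 0,"rx": 0,"ry": 0,"rz": 0.09,"claw": 60},{"x": -0.023,"y": -0.01,"z": 0,"rx": 0,"ry": 0,"rz": 0.09,"claw": 60},{"x": -0.023,"y": -0.01,"z": 0,"rx": 0,"ry": 0,"rz": 0.09,"claw": 60}]}}

```text
t: 7.15
tool_pos: [0.3999, -0.3106, 0.1225]
orientation: [-0.631, -3.075, -0.002]
force: [-0.0, 0.2, 0.2]
opening: 0.0715
gripper_force: 0.0
```

```bash
python3 see.py w5
```

```text
7.15 [ 0.3999 -0.3106  0.1225] yaw 66.81721383200734 tilt z [-0.002  0.002 -1.   ] 0.07150295633238006 [-0.   0.2  0.2]
[ 406  160   56   52 1864] ((430.4613037109375, -189.15869140625), (42.07184600830078, 41.9073600769043), 79.9214859008789) top [ 0.4299 -0.1891  0.0122] 0.0148 [111. 114. 115.]
[ 251  198   59   38 1669] ((404.51678466796875, -312.52685546875), (46.14374923706055, 31.08664894104004), 75.02214050292969) top [ 0.4037 -0.3122  0.0259] 0.0293 [134. 107.  63.]
[351 347  33  39 588] ((559.4210205078125, -293.5296630859375), (27.229263305664062, 37.575775146484375), 79.11375427246094) top [ 0.5525 -0.2968  0.0282] 0.0308 [169.  41.  38.]
[188 363  33  26 389] ((523.9564819335938, -444.0014343261719), (30.672304153442383, 27.825788497924805), 74.33427429199219) top [ 0.5246 -0.4432  0.0082] 0.0102 [151. 150. 152.]
```

View pics/w5.png

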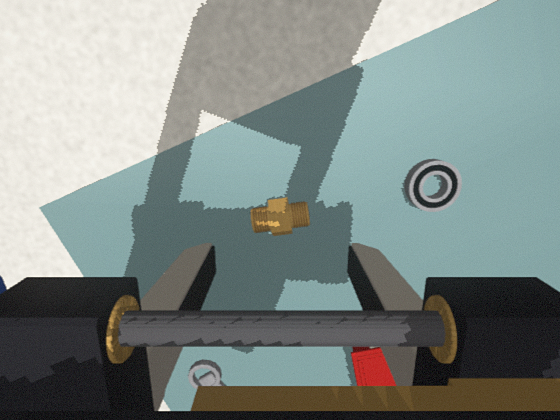

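The nipple is at (280,216), turned about 8° from the closing line, so I'll turn the tool to 75°. Then descend and grip.

>>> {"api": "arm_command", "payload": {"targets": [{"x": 0.008,"y": -0.003,"z": -0.03,"rx": 0,"ry": 0,"rz": 0.06,"claw": 60},{"x": 0.008,"y": -0.003,"z": -0.08,"rx": 0,"ry": 0,"rz": 0.068,"claw": 60},{"x": 0.008,"y": -0.003,"z": -0.14,"rx": 0,"ry": 0,"rz": 0.068,"claw": 60},{"x": 0.008,"y": -0.003,"z": -0.18,"rx": 0,"ry": 0,"rz": 0.068,"claw": 60},{"x": 0.008,"y": -0.003,"z": -0.2,"rx": 0,"ry": 0,"rz": 0.068,"claw": 60},{"x": 0.008,"y": -0.003,"z": -0.207,"rx": 0,"ry": 0,"rz": 0.068,"claw": 60},{"x": 0.008,"y": -0.003,"z": -0.207,"rx": 0,"ry": 0,"rz": 0.068,"claw": 255},{"x": 0.008,"y": -0.003,"z": -0.207,"rx": 0,"ry": 0,"rz": 0.068,"claw": 255},{"x": 0.008,"y": -0.003,"z": -0.207,"rx": 0,"ry": 0,"rz": 0.068,"claw": 255},{"x": 0.008,"y": -0.003,"z": -0.207,"rx": 0,"ry": 0,"rz": 0.068,"claw": 255}]}}

```text
t: 8.03
tool_pos: [0.4058, -0.3137, 0.0224]
orientation: [0.416, 3.112, -0.003]
force: [0.5, -0.3, 0.2]
opening: 0.0489
gripper_force: 0.0
```

>>> {"api": "arm_command", "payload": {"targets": [{"x": 0,"y": 0,"z": 0,"rx": 0,"ry": 0,"rz": 0,"claw": 255},{"x": 0,"y": 0,"z": 0,"rx": 0,"ry": 0,"rz": 0,"claw": 255},{"x": 0,"y": 0,"z": 0,"rx": 0,"ry": 0,"rz": 0,"claw": 255}]}}

```text
t: 8.28
tool_pos: [0.4056, -0.3136, 0.0222]
orientation: [0.416, 3.112, -0.002]
force: [-0.1, 0.4, 5.8]
opening: 0.0459
gripper_force: 30.0
```

>>> {"api": "arm_command", "payload": {"targets": [{"x": 0,"y": 0,"z": 0.04,"rx": 0,"ry": 0,"rz": 0,"claw": 255},{"x": 0,"y": 0,"z": 0.1,"rx": 0,"ry": 0,"rz": -0.03,"claw": 255},{"x": 0.02,"y": 0,"z": 0.16,"rx": 0,"ry": 0,"rz": -0.09,"claw": 255},{"x": 0.06,"y": 0.01,"z": 0.19,"rx": 0,"ry": 0,"rz": -0.15,"claw": 255},{"x": 0.1,"y": 0.02,"z": 0.2,"rx": 0,"ry": 0,"rz": -0.21,"claw": 255},{"x": 0.15,"y": 0.03,"z": 0.2,"rx": 0,"ry": 0,"rz": -0.27,"claw": 255},{"x": 0.2,"y": 0.04,"z": 0.2,"rx": 0,"ry": 0,"rz": -0.33,"claw": 255},{"x": 0.25,"y": 0.05,"z": 0.2,"rx": 0,"ry": 0,"rz": -0.39,"claw": 255},{"x": 0.3,"y": 0.06,"z": 0.2,"rx": 0,"ry": 0,"rz": -0.45,"claw": 255},{"x": 0.35,"y": 0.07,"z": 0.2,"rx": 0,"ry": 0,"rz": -0.51,"claw": 255}]}}

```text
t: 9.12
tool_pos: [0.5807, -0.2773, 0.1206]
orientation: [-1.891, -2.508, 0.0]
force: [-0.3, -0.0, -0.6]
opening: 0.0454
gripper_force: 30.0
```

>>> {"api": "arm_command", "payload": {"targets": [{"x": 0.04,"y": 0.005,"z": 0,"rx": 0,"ry": 0,"rz": -0.06,"claw": 255},{"x": 0.07,"y": 0.009,"z": 0,"rx": 0,"ry": 0,"rz": -0.12,"claw": 255},{"x": 0.078,"y": 0.009,"z": 0,"rx": 0,"ry": 0,"rz": -0.18,"claw": 255},{"x": 0.078,"y": 0.009,"z": 0,"rx": 0,"ry": 0,"rz": -0.239,"claw": 255},{"x": 0.078,"y": 0.009,"z": 0,"rx": 0,"ry": 0,"rz": -0.239,"claw": 255},{"x": 0.078,"y": 0.009,"z": 0,"rx": 0,"ry": 0,"rz": -0.239,"claw": 255}]}}

```text
t: 9.62
tool_pos: [0.6185, -0.2732, 0.1205]
orientation: [-2.421, -2.001, 0.001]
force: [-0.4, 1.4, -1.3]
opening: 0.0456
gripper_force: 30.0
```

```bash
python3 see.py w6
```

```text
9.6167 [ 0.6185 -0.2732  0.1205] yaw -10.842025727711535 tilt z [-0.001  0.    -1.   ] 0.04555253637120934 [-0.4  1.4 -1.3]
[  177    66   214   204 11042] ((625.55029296875, -242.80833435058594), (151.65829467773438, 146.55194091796875), 79.09101867675781) top [ 0.6309 -0.2168  0.0277] 0.0307 [149.  43.  40.]
[ 257  103   55   44 2351] ((632.380859375, -207.04721069335938), (30.98574447631836, 38.03749465942383), 79.20491027832031) top [ 0.6323 -0.2067  0.0311] 0.0336 [200. 158.  84.]
[   0  124   56   55 2069] ((432.49267578125, -189.56497192382812), (42.217979431152344, 39.7344970703125), 71.90162658691406) top [ 0.4326 -0.189   0.0117] 0.0143 [80. 81. 82.]
[ 480  255   80   56 2722] ((809.259033203125, -359.3883056640625), (67.33738708496094, 4.387866020202637), 6.590371131896973) top [ 0.7894 -0.361   0.066 ] 0.0723 [71. 69. 69.]
[ 211  349  140   37 1075] ((585.8908081054688, -433.4252624511719), (135.13198852539062, 20.199655532836914), 5.021650791168213) top [ 0.5977 -0.4324  0.0076] 0.0096 [146. 146. 147.]
```

View pics/w6.png

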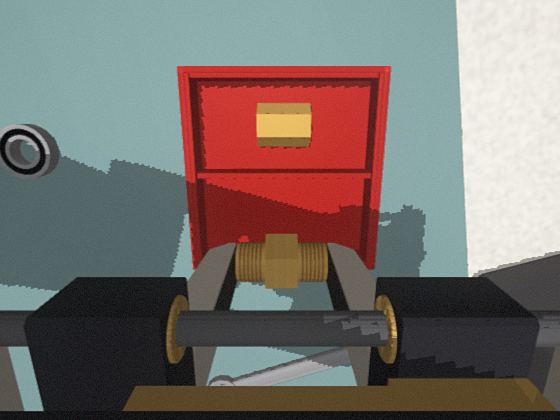

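The nipple is held level at (282,260) over the red tray's lower compartment, and the coupling is at (284,125) in the upper one. I'll lower it and release.

>>> {"api": "arm_command", "payload": {"targets": [{"x": 0.003,"y": -0.002,"z": -0.04,"rx": 0,"ry": 0,"rz": 0,"claw": 255},{"x": 0.003,"y": -0.002,"z": -0.1,"rx": 0,"ry": 0,"rz": 0,"claw": 255},{"x": 0.003,"y": -0.002,"z": -0.15,"rx": 0,"ry": 0,"rz": 0,"claw": 255},{"x": 0.003,"y": -0.002,"z": -0.18,"rx": 0,"ry": 0,"rz": 0,"claw": 255},{"x": 0.003,"y": -0.002,"z": -0.188,"rx": 0,"ry": 0,"rz": 0,"claw": 255},{"x": 0.003,"y": -0.002,"z": -0.193,"rx": 0,"ry": 0,"rz": 0,"claw": 255},{"x": 0.003,"y": -0.002,"z": -0.193,"rx": 0,"ry": 0,"rz": 0,"claw": 255},{"x": 0.003,"y": -0.002,"z": -0.193,"rx": 0,"ry": 0,"rz": 0,"claw": 255}]}}

```text
t: 10.33
tool_pos: [0.6206, -0.2747, 0.0252]
orientation: [2.423, 1.998, 0.001]
force: [-1.6, -0.2, 1.6]
opening: 0.0456
gripper_force: 30.0
```

>>> {"api": "arm_command", "payload": {"targets": [{"x": 0,"y": 0,"z": 0,"rx": 0,"ry": 0,"rz": 0,"claw": 100},{"x": 0,"y": 0,"z": 0,"rx": 0,"ry": 0,"rz": 0,"claw": 100},{"x": 0,"y": 0,"z": 0,"rx": 0,"ry": 0,"rz": 0,"claw": 100},{"x": 0,"y": 0,"z": 0,"rx": 0,"ry": 0,"rz": 0,"claw": 100},{"x": 0,"y": 0,"z": 0.05,"rx": 0,"ry": 0,"rz": 0,"claw": 100},{"x": 0,"y": 0,"z": 0.12,"rx": 0,"ry": 0,"rz": 0,"claw": 100},{"x": -0.02,"y": 0.01,"z": 0.18,"rx": 0,"ry": 0,"rz": 0.02,"claw": 80},{"x": -0.07,"y": 0.03,"z": 0.19,"rx": 0,"ry": 0,"rz": 0.056,"claw": 80},{"x": -0.14,"y": 0.06,"z": 0.19,"rx": 0,"ry": 0,"rz": 0.056,"claw": 80},{"x": -0.21,"y": 0.09,"z": 0.19,"rx": 0,"ry": 0,"rz": 0.056,"claw": 80}]}}

```text
t: 11.17
tool_pos: [0.5152, -0.2294, 0.1205]
orientation: [2.307, 2.129, 0.001]
force: [0.3, 1.0, 0.1]
opening: 0.0633
gripper_force: 0.0
```

>>> {"api": "arm_command", "payload": {"targets": [{"x": -0.07,"y": 0.03,"z": 0,"rx": 0,"ry": 0,"rz": 0,"claw": 80},{"x": -0.13,"y": 0.06,"z": 0,"rx": 0,"ry": 0,"rz": 0,"claw": 80},{"x": -0.17,"y": 0.081,"z": 0,"rx": 0,"ry": 0,"rz": 0,"claw": 80},{"x": -0.17,"y": 0.081,"z": 0,"rx": 0,"ry": 0,"rz": 0,"claw": 80},{"x": -0.17,"y": 0.081,"z": 0,"rx": 0,"ry": 0,"rz": 0,"claw": 80}]}}

```text
t: 11.58
tool_pos: [0.4299, -0.1886, 0.1196]
orientation: [2.308, 2.129, 0.001]
force: [0.4, -0.6, -0.5]
opening: 0.064
gripper_force: 0.0
```

```bash
python3 see.py w7
```

```text
11.5833 [ 0.4299 -0.1886  0.1196] yaw -4.630728168023886 tilt z [ 0.001 -0.001 -1.   ] 0.06396792651291178 [ 0.4 -0.6 -0.5]
[ 261    0   61   58 2940] ((447.3537902832031, -56.06016540527344), (36.523441314697266, 42.65012741088867), 84.51465606689453) top [ 0.4473 -0.0551  0.0598] 0.0629 [48. 50. 51.]
[ 477    0   83   50 1992] ((601.306884765625, -67.55315399169922), (34.33572006225586, 49.80029296875), 84.45289611816406) top [ 0.5934 -0.0753  0.0282] 0.0316 [ 61. 132.  77.]
[ 425  158  135  119 4683] ((600.9267578125, -203.1751708984375), (112.75978088378906, 101.96355438232422), 5.44683837890625) top [ 0.5841 -0.1948  0.0276] 0.0307 [153.  50.  46.]
[ 257  185   52   51 1681] ((430.5667724609375, -188.8589630126953), (41.8862190246582, 41.3478889465332), 86.61812591552734) top [ 0.4307 -0.1885  0.012 ] 0.0144 [89. 92. 93.]
[ 503  194   57   42 2029] ((631.1358642578125, -206.7872314453125), (31.56618881225586, 39.06840515136719), 79.9945068359375) top [ 0.625  -0.2051  0.031 ] 0.0336 [156. 120.  64.]
```

>>> {"api": "arm_command", "payload": {"targets": [{"x": 0.001,"y": 0,"z": -0.05,"rx": 0,"ry": 0,"rz": 0,"claw": 80},{"x": 0.001,"y": 0,"z": -0.12,"rx": 0,"ry": 0,"rz": 0,"claw": 80},{"x": 0.001,"y": 0,"z": -0.17,"rx": 0,"ry": 0,"rz": 0,"claw": 80},{"x": 0.001,"y": 0,"z": -0.195,"rx": 0,"ry": 0,"rz": 0,"claw": 80},{"x": 0.001,"y": 0,"z": -0.205,"rx": 0,"ry": 0,"rz": 0,"claw": 80},{"x": 0.001,"y": 0,"z": -0.207,"rx": 0,"ry": 0,"rz": 0,"claw": 80},{"x": 0.001,"y": 0,"z": -0.207,"rx": 0,"ry": 0,"rz": 0,"claw": 80}]}}

```text
t: 12.22
tool_pos: [0.4318, -0.1894, 0.0161]
orientation: [2.309, 2.129, 0.0]
force: [0.1, -0.1, -0.6]
opening: 0.0636
gripper_force: 0.0
```

>>> {"api": "arm_command", "payload": {"targets": [{"x": 0,"y": 0,"z": 0,"rx": 0,"ry": 0,"rz": 0,"claw": 255},{"x": 0,"y": 0,"z": 0,"rx": 0,"ry": 0,"rz": 0,"claw": 255},{"x": 0,"y": 0,"z": 0,"rx": 0,"ry": 0,"rz": 0,"claw": 255},{"x": 0,"y": 0,"z": 0,"rx": 0,"ry": 0,"rz": 0,"claw": 255},{"x": 0,"y": 0,"z": 0,"rx": 0,"ry": 0,"rz": 0,"claw": 255},{"x": 0,"y": 0,"z": 0,"rx": 0,"ry": 0,"rz": 0,"claw": 255},{"x": 0,"y": 0,"z": 0.03,"rx": 0,"ry": 0,"rz": 0,"claw": 255},{"x": 0,"y": 0,"z": 0.09,"rx": 0,"ry": 0,"rz": 0,"claw": 255},{"x": 0,"y": 0,"z": 0.16,"rx": 0,"ry": 0,"rz": 0,"claw": 255},{"x": 0,"y": 0,"z": 0.2,"rx": 0,"ry": 0,"rz": 0,"claw": 255}]}}

```text
t: 13.05
tool_pos: [0.4315, -0.1892, 0.1189]
orientation: [2.308, 2.128, 0.001]
force: [0.6, -0.1, 0.1]
opening: 0.041
gripper_force: 30.0
```

```bash
python3 see.py w8
```

```text
13.05 [ 0.4315 -0.1892  0.1189] yaw -4.64138618576459 tilt z [ 0.002 -0.001 -1.   ] 0.041026924605025855 [ 0.6 -0.1  0.1]
[ 258    0   62   57 2909] ((447.2999572753906, -56.53483581542969), (35.78578186035156, 43.1953010559082), 86.02950286865234) top [ 0.4473 -0.0555  0.0596] 0.0627 [47. 49. 50.]
[ 475    0   85   49 1995] ((601.86767578125, -67.97270202636719), (33.57505416870117, 50.66621398925781), 84.54100799560547) top [ 0.594  -0.0757  0.0282] 0.031 [ 60. 130.  76.]
[ 424  157  136  120 4753] ((602.5333862304688, -202.91648864746094), (114.73075866699219, 102.28102111816406), 5.48768949508667) top [ 0.5847 -0.1951  0.0276] 0.0309 [152.  50.  46.]
[ 502  194   58   42 2086] ((631.8780517578125, -207.035400390625), (31.558889389038086, 40.381072998046875), 78.94706726074219) top [ 0.6256 -0.2052  0.031 ] 0.0336 [156. 120.  64.]
[ 482  273   66   36 1544] ((620.6701049804688, -271.1099548339844), (27.19912338256836, 48.08805847167969), 75.37966918945312) top [ 0.6204 -0.2716  0.03  ] 0.0335 [162. 124.  64.]
```

View pics/w8.png

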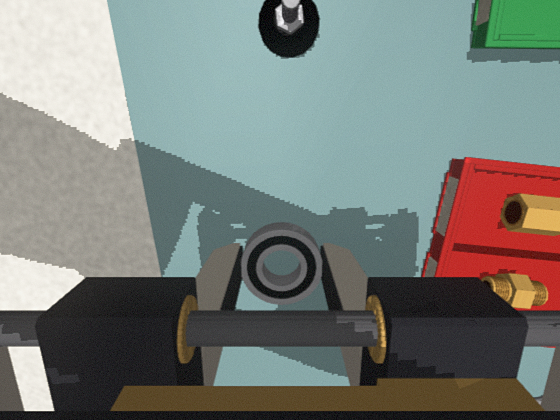

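The bearing is held flat at (282,263), and both fittings are in the red tray at (530,213) and (520,292). Now to the blue tray's far compartment.

>>> {"api": "arm_command", "payload": {"targets": [{"x": 0.01,"y": 0.03,"z": 0,"rx": 0,"ry": 0,"rz": 0,"claw": 255},{"x": 0.03,"y": 0.09,"z": 0,"rx": 0,"ry": 0,"rz": 0,"claw": 255},{"x": 0.06,"y": 0.16,"z": 0,"rx": 0,"ry": 0,"rz": 0,"claw": 255},{"x": 0.09,"y": 0.23,"z": 0,"rx": 0,"ry": 0,"rz": 0,"claw": 255},{"x": 0.12,"y": 0.3,"z": 0,"rx": 0,"ry": 0,"rz": 0,"claw": 255},{"x": 0.15,"y": 0.37,"z": 0,"rx": 0,"ry": 0,"rz": 0,"claw": 255},{"x": 0.18,"y": 0.44,"z": 0,"rx": 0,"ry": 0,"rz": 0,"claw": 255},{"x": 0.21,"y": 0.51,"z": 0,"rx": 0,"ry": 0,"rz": 0,"claw": 255},{"x": 0.24,"y": 0.58,"z": 0,"rx": 0,"ry": 0,"rz": 0,"claw": 255},{"x": 0.27,"y": 0.65,"z": 0,"rx": 0,"ry": 0,"rz": 0,"claw": 255}]}}

```text
t: 13.93
tool_pos: [0.5658, 0.1381, 0.1152]
orientation: [-2.309, -2.13, 0.001]
force: [0.8, 0.2, -1.6]
opening: 0.0412
gripper_force: 30.0
```

>>> {"api": "arm_command", "payload": {"targets": [{"x": 0.03,"y": 0.07,"z": 0,"rx": 0,"ry": 0,"rz": 0,"claw": 255},{"x": 0.05,"y": 0.14,"z": 0,"rx": 0,"ry": 0,"rz": 0,"claw": 255},{"x": 0.07,"y": 0.2,"z": 0,"rx": 0,"ry": 0,"rz": 0,"claw": 255},{"x": 0.078,"y": 0.24,"z": 0,"rx": 0,"ry": 0,"rz": 0,"claw": 255},{"x": 0.078,"y": 0.252,"z": 0,"rx": 0,"ry": 0,"rz": 0,"claw": 255},{"x": 0.078,"y": 0.252,"z": 0,"rx": 0,"ry": 0,"rz": 0,"claw": 255}]}}

```text
t: 14.43
tool_pos: [0.604, 0.2637, 0.1148]
orientation: [-2.307, -2.132, 0.002]
force: [-0.1, -0.2, -0.8]
opening: 0.0412
gripper_force: 30.0
```

```bash
python3 see.py w9
```

```text
14.4333 [0.604  0.2637 0.1148] yaw -4.509217197883135 tilt z [-0.001 -0.    -1.   ] 0.04118332072090824 [-0.1 -0.2 -0.8]
[518   0  42  18 632] ((790.050537109375, 391.294189453125), (9.93829345703125, 29.595548629760742), 69.73355102539062) top [0.7804 0.3916 0.0351] 0.0404 [117.  33.  32.]
[  491    20    69   291 12644] ((793.8717041015625, 275.18084716796875), (57.46078872680664, 213.35931396484375), 7.546598434448242) top [0.7877 0.2836 0.0383] 0.0479 [ 97. 113. 144.]
[   0  123   48   67 2415] ((417.37176513671875, 325.3652648925781), (45.563438415527344, 24.207698822021484), 87.1627426147461) top [0.4221 0.323  0.0395] 0.0426 [173. 161.  96.]
[ 185  165  202  113 5716] ((606.2590942382812, 258.59552001953125), (90.60194396972656, 146.10260009765625), 85.41051483154297) top [0.6084 0.2785 0.0279] 0.0307 [ 64. 110. 189.]
[264 250  36  14 373] ((600.8418579101562, 227.962158203125), (5.364254951477051, 27.609771728515625), 85.36829376220703) top [0.6006 0.2285 0.0243] 0.0263 [ 46.  76. 137.]
[517 363  34  42 838] ((818.0748291015625, 99.85894775390625), (43.253631591796875, 5.873165130615234), 1.3511487245559692) top [0.8017 0.0999 0.0443] 0.0489 [167. 164. 152.]
```

>>> {"api": "arm_command", "payload": {"targets": [{"x": 0.003,"y": 0.001,"z": -0.04,"rx": 0,"ry": 0,"rz": 0,"claw": 255},{"x": 0.003,"y": 0.001,"z": -0.1,"rx": 0,"ry": 0,"rz": 0,"claw": 255},{"x": 0.003,"y": 0.001,"z": -0.15,"rx": 0,"ry": 0,"rz": 0,"claw": 255},{"x": 0.003,"y": 0.001,"z": -0.18,"rx": 0,"ry": 0,"rz": 0,"claw": 255},{"x": 0.003,"y": 0.001,"z": -0.188,"rx": 0,"ry": 0,"rz": 0,"claw": 255},{"x": 0.003,"y": 0.001,"z": -0.19,"rx": 0,"ry": 0,"rz": 0,"claw": 255},{"x": 0.003,"y": 0.001,"z": -0.19,"rx": 0,"ry": 0,"rz": 0,"claw": 255}]}}

```text
t: 15.07
tool_pos: [0.6069, 0.2623, 0.0218]
orientation: [2.31, 2.129, 0.002]
force: [-0.2, 0.6, -1.0]
opening: 0.0411
gripper_force: 30.0
```

>>> {"api": "arm_command", "payload": {"targets": [{"x": 0,"y": 0,"z": -0.003,"rx": 0,"ry": 0,"rz": 0,"claw": 255},{"x": 0,"y": 0,"z": -0.003,"rx": 0,"ry": 0,"rz": 0,"claw": 105},{"x": 0,"y": 0,"z": -0.003,"rx": 0,"ry": 0,"rz": 0,"claw": 105},{"x": 0,"y": 0,"z": -0.003,"rx": 0,"ry": 0,"rz": 0,"claw": 105},{"x": 0,"y": 0,"z": -0.003,"rx": 0,"ry": 0,"rz": 0,"claw": 105},{"x": 0,"y": 0,"z": 0.04,"rx": 0,"ry": 0,"rz": 0,"claw": 105},{"x": 0,"y": 0,"z": 0.11,"rx": 0,"ry": 0,"rz": 0,"claw": 105},{"x": -0.02,"y": -0.02,"z": 0.18,"rx": 0,"ry": 0,"rz": 0,"claw": 80},{"x": -0.06,"y": -0.06,"z": 0.2,"rx": 0,"ry": 0,"rz": 0,"claw": 80},{"x": -0.1,"y": -0.12,"z": 0.2,"rx": 0,"ry": 0,"rz": 0,"claw": 80}]}}

```text
t: 15.9
tool_pos: [0.5591, 0.2047, 0.1264]
orientation: [2.305, 2.129, 0.014]
force: [0.5, -0.5, 0.1]
opening: 0.0636
gripper_force: 0.0
```

>>> {"api": "arm_command", "payload": {"targets": [{"x": -0.05,"y": -0.06,"z": 0,"rx": 0,"ry": 0,"rz": 0,"claw": 80},{"x": -0.1,"y": -0.12,"z": 0,"rx": 0,"ry": 0,"rz": 0,"claw": 80},{"x": -0.15,"y": -0.18,"z": 0,"rx": 0,"ry": 0,"rz": 0,"claw": 80},{"x": -0.2,"y": -0.24,"z": 0,"rx": 0,"ry": 0,"rz": 0,"claw": 80},{"x": -0.24,"y": -0.285,"z": 0,"rx": 0,"ry": 0,"rz": 0,"claw": 80},{"x": -0.247,"y": -0.294,"z": 0,"rx": 0,"ry": 0,"rz": 0,"claw": 80},{"x": -0.247,"y": -0.294,"z": 0,"rx": 0,"ry": 0,"rz": 0,"claw": 80},{"x": -0.247,"y": -0.294,"z": 0,"rx": 0,"ry": 0,"rz": 0,"claw": 80}]}}

```text
t: 16.57
tool_pos: [0.4337, 0.0559, 0.1216]
orientation: [2.31, 2.128, 0.003]
force: [-0.3, -0.2, 0.1]
opening: 0.0639
gripper_force: 0.0
```

```bash
python3 see.py w10
```

```text
16.5667 [0.4337 0.0559 0.1216] yaw -4.699067512067941 tilt z [ 0.002  0.    -1.   ] 0.06393586594335823 [-0.3 -0.2  0.1]
[ 397    0  163   64 3023] ((579.7183837890625, 175.01914978027344), (43.76298904418945, 107.10269165039062), 85.24146270751953) top [0.566  0.163  0.0282] 0.0309 [ 48.  88. 160.]
[ 293   63   57   60 2096] ((470.3587341308594, 143.4382781982422), (41.41655349731445, 41.77616500854492), 84.39627838134766) top [0.4706 0.144  0.0121] 0.0148 [236. 150. 176.]
[ 461  183   99   94 3800] ((624.2820434570312, 26.65228271484375), (86.1379165649414, 86.95943450927734), 2.516037940979004) top [0.6047 0.0353 0.0276] 0.0305 [ 58. 122.  73.]
[ 258  185   51   51 1658] ((434.7506103515625, 55.10645294189453), (42.068965911865234, 40.8193244934082), 85.92769622802734) top [0.4348 0.0556 0.012 ] 0.0142 [125. 106. 104.]
[ 519  206   41   51 1690] ((647.2371826171875, 18.801576614379883), (31.277896881103516, 42.752811431884766), 1.6722285747528076) top [0.6466 0.0188 0.0278] 0.0318 [22. 31. 24.]
[287 300  40  11 307] ((448.6842041015625, -35.29093551635742), (10.122702598571777, 35.249298095703125), 86.50190734863281) top [ 0.4487 -0.0353  0.0109] 0.0144 [21. 24. 24.]
```

View pics/w10.png

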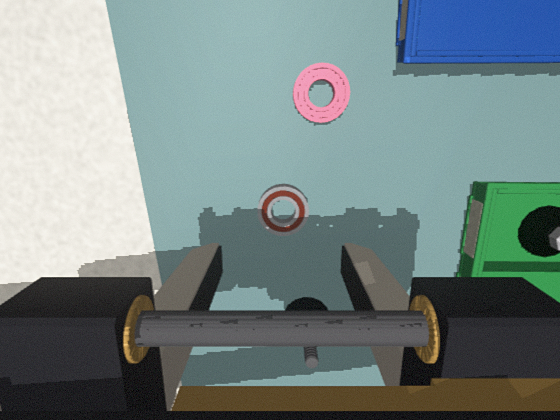

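The brown bearing (steel races, brown seals) is directly ahead at (284,210), and the pink look-alike is at (321,93). I'll descend and grip the brown one.

>>> {"api": "arm_command", "payload": {"targets": [{"x": 0.002,"y": -0.001,"z": -0.05,"rx": 0,"ry": 0,"rz": 0,"claw": 80},{"x": 0.002,"y": -0.001,"z": -0.12,"rx": 0,"ry": 0,"rz": 0,"claw": 80},{"x": 0.002,"y": -0.001,"z": -0.17,"rx": 0,"ry": 0,"rz": 0,"claw": 80},{"x": 0.002,"y": -0.001,"z": -0.197,"rx": 0,"ry": 0,"rz": 0,"claw": 80},{"x": 0.002,"y": -0.001,"z": -0.207,"rx": 0,"ry": 0,"rz": 0,"claw": 80},{"x": 0.002,"y": -0.001,"z": -0.209,"rx": 0,"ry": 0,"rz": 0,"claw": 80},{"x": 0.002,"y": -0.001,"z": -0.209,"rx": 0,"ry": 0,"rz": 0,"claw": 80}]}}

```text
t: 17.2
tool_pos: [0.4346, 0.0558, 0.0167]
orientation: [2.309, 2.131, 0.0]
force: [-0.4, -0.6, -0.0]
opening: 0.0637
gripper_force: 0.0
```

>>> {"api": "arm_command", "payload": {"targets": [{"x": 0,"y": 0,"z": 0,"rx": 0,"ry": 0,"rz": 0,"claw": 255},{"x": 0,"y": 0,"z": 0,"rx": 0,"ry": 0,"rz": 0,"claw": 255},{"x": 0,"y": 0,"z": 0,"rx": 0,"ry": 0,"rz": 0,"claw": 255},{"x": 0,"y": 0,"z": 0,"rx": 0,"ry": 0,"rz": 0,"claw": 255},{"x": 0,"y": 0,"z": 0,"rx": 0,"ry": 0,"rz": 0,"claw": 255},{"x": 0,"y": 0,"z": 0,"rx": 0,"ry": 0,"rz": 0,"claw": 255}]}}

```text
t: 17.7
tool_pos: [0.4345, 0.0552, 0.0171]
orientation: [2.309, 2.129, 0.002]
force: [-0.0, -0.1, 5.5]
opening: 0.041
gripper_force: 30.0
```

>>> {"api": "arm_command", "payload": {"targets": [{"x": 0,"y": 0,"z": 0.03,"rx": 0,"ry": 0,"rz": 0,"claw": 255},{"x": 0,"y": 0,"z": 0.1,"rx": 0,"ry": 0,"rz": 0,"claw": 255},{"x": 0.01,"y": 0.01,"z": 0.16,"rx": 0,"ry": 0,"rz": 0,"claw": 255},{"x": 0.04,"y": 0.03,"z": 0.19,"rx": 0,"ry": 0,"rz": 0,"claw": 255},{"x": 0.09,"y": 0.07,"z": 0.2,"rx": 0,"ry": 0,"rz": 0,"claw": 255},{"x": 0.14,"y": 0.12,"z": 0.2,"rx": 0,"ry": 0,"rz": 0,"claw": 255},{"x": 0.19,"y": 0.17,"z": 0.2,"rx": 0,"ry": 0,"rz": 0,"claw": 255},{"x": 0.24,"y": 0.21,"z": 0.2,"rx": 0,"ry": 0,"rz": 0,"claw": 255},{"x": 0.29,"y": 0.25,"z": 0.2,"rx": 0,"ry": 0,"rz": 0,"claw": 255},{"x": 0.331,"y": 0.275,"z": 0.2,"rx": 0,"ry": 0,"rz": 0,"claw": 255}]}}

```text
t: 18.53
tool_pos: [0.6002, 0.1946, 0.1157]
orientation: [-2.308, -2.13, 0.0]
force: [0.7, -0.1, -0.3]
opening: 0.0414
gripper_force: 30.0
```

>>> {"api": "arm_command", "payload": {"targets": [{"x": 0,"y": 0,"z": 0,"rx": 0,"ry": 0,"rz": 0,"claw": 255},{"x": 0,"y": 0,"z": 0,"rx": 0,"ry": 0,"rz": 0,"claw": 255}]}}

```text
t: 18.7
tool_pos: [0.5991, 0.193, 0.1152]
orientation: [-2.308, -2.13, 0.003]
force: [-0.7, 0.7, -0.8]
opening: 0.0412
gripper_force: 30.0
```

```bash
python3 see.py w11
```

```text
18.7 [0.5991 0.193  0.1152] yaw -4.593208897540486 tilt z [-0.002 -0.001 -1.   ] 0.041226400662321964 [-0.7  0.7 -0.8]
[ 518    0   42   76 2466] ((788.737548828125, 304.8489990234375), (26.158382415771484, 50.07038116455078), 3.7003014087677) top [0.7792 0.3005 0.0306] 0.0399 [ 86. 106. 142.]
[   0   20   28   65 1317] ((419.08416748046875, 323.5667419433594), (42.695884704589844, 20.178821563720703), 75.893310546875) top [0.4263 0.3205 0.03  ] 0.0343 [136. 130. 112.]
[  175    58   220   210 12171] ((603.9190063476562, 227.97802734375), (151.96429443359375, 146.7971954345703), 85.54326629638672) top [0.6067 0.2523 0.0277] 0.031 [ 67. 116. 196.]
[ 503   87   57  149 6282] ((794.9603881835938, 221.57089233398438), (44.33070373535156, 100.9426040649414), 5.209770202636719) top [0.7862 0.1935 0.0389] 0.0474 [115. 128. 155.]
[ 257   91   58   60 2126] ((607.1778564453125, 263.1903991699219), (41.39365005493164, 41.54521560668945), 23.96090316772461) top [0.6074 0.2636 0.0161] 0.0196 [165. 167. 179.]
[264 250  36  18 510] ((595.7568969726562, 156.89697265625), (8.028637886047363, 27.20064926147461), 85.93333435058594) top [0.5958 0.1574 0.0278] 0.0299 [ 53.  82. 146.]
[110 255  52  22 755] ((471.531494140625, 155.19723510742188), (19.901037216186523, 41.97317123413086), 86.50582885742188) top [0.4727 0.1556 0.0116] 0.014 [241. 181. 209.]
[508 295  52  16 694] ((808.2481689453125, 100.09925842285156), (45.05632019042969, 5.596011638641357), 2.813710927963257) top [0.8029 0.1006 0.0291] 0.0333 [168. 166. 154.]
[ 283  347   67   39 1527] ((617.9196166992188, 44.26044464111328), (46.072879791259766, 60.36149215698242), 84.48500061035156) top [0.6098 0.0606 0.0278] 0.0302 [ 55. 120.  70.]
[ 517  347   39   58 1386] ((789.6468505859375, 54.76826477050781), (55.97548294067383, 15.594721794128418), 85.05265045166016) top [0.7909 0.0586 0.0494] 0.0522 [223. 222. 214.]
```

View pics/w11.png

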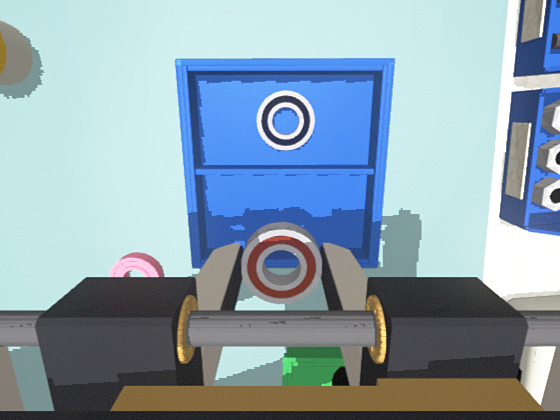

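The black bearing lies flat in the far compartment (286,120), and the brown one is held over the near one. I'll lower and release it.

>>> {"api": "arm_command", "payload": {"targets": [{"x": 0.002,"y": -0.001,"z": -0.04,"rx": 0,"ry": 0,"rz": 0,"claw": 255},{"x": 0.002,"y": -0.001,"z": -0.1,"rx": 0,"ry": 0,"rz": 0,"claw": 255},{"x": 0.002,"y": -0.001,"z": -0.15,"rx": 0,"ry": 0,"rz": 0,"claw": 255},{"x": 0.002,"y": -0.001,"z": -0.18,"rx": 0,"ry": 0,"rz": 0,"claw": 255},{"x": 0.002,"y": -0.001,"z": -0.188,"rx": 0,"ry": 0,"rz": 0,"claw": 255},{"x": 0.002,"y": -0.001,"z": -0.19,"rx": 0,"ry": 0,"rz": 0,"claw": 255},{"x": 0.002,"y": -0.001,"z": -0.19,"rx": 0,"ry": 0,"rz": 0,"claw": 255}]}}

```text
t: 19.33
tool_pos: [0.6, 0.1916, 0.0219]
orientation: [2.31, 2.129, 0.0]
force: [-0.2, 0.4, -0.5]
opening: 0.0411
gripper_force: 30.0
```

>>> {"api": "arm_command", "payload": {"targets": [{"x": 0,"y": 0,"z": -0.002,"rx": 0,"ry": 0,"rz": 0,"claw": 255},{"x": 0,"y": 0,"z": -0.002,"rx": 0,"ry": 0,"rz": 0,"claw": 105},{"x": 0,"y": 0,"z": -0.002,"rx": 0,"ry": 0,"rz": 0,"claw": 105},{"x": 0,"y": 0,"z": -0.002,"rx": 0,"ry": 0,"rz": 0,"claw": 105},{"x": 0,"y": 0,"z": -0.002,"rx": 0,"ry": 0,"rz": 0,"claw": 105},{"x": 0,"y": 0,"z": 0.04,"rx": 0,"ry": 0,"rz": 0,"claw": 105},{"x": 0,"y": 0,"z": 0.11,"rx": 0,"ry": 0,"rz": 0,"claw": 105},{"x": -0.02,"y": -0.03,"z": 0.18,"rx": 0,"ry": 0,"rz": 0,"claw": 105},{"x": -0.06,"y": -0.09,"z": 0.22,"rx": 0,"ry": 0,"rz": 0,"claw": 105},{"x": -0.1,"y": -0.15,"z": 0.24,"rx": 0,"ry": 0,"rz": 0,"claw": 105}]}}

```text
t: 20.17
tool_pos: [0.5522, 0.1174, 0.1458]
orientation: [2.305, 2.129, 0.009]
force: [1.1, -0.8, 0.1]
opening: 0.0545
gripper_force: 0.0
```

>>> {"api": "arm_command", "payload": {"targets": [{"x": -0.04,"y": -0.06,"z": 0,"rx": 0,"ry": 0,"rz": 0,"claw": 105},{"x": -0.08,"y": -0.13,"z": 0,"rx": 0,"ry": 0,"rz": 0,"claw": 105},{"x": -0.12,"y": -0.2,"z": 0,"rx": 0,"ry": 0,"rz": 0,"claw": 105},{"x": -0.16,"y": -0.27,"z": 0,"rx": 0,"ry": 0,"rz": 0,"claw": 105},{"x": -0.195,"y": -0.32,"z": 0,"rx": 0,"ry": 0,"rz": 0,"claw": 105},{"x": -0.205,"y": -0.339,"z": 0,"rx": 0,"ry": 0,"rz": 0,"claw": 105},{"x": -0.205,"y": -0.339,"z": 0,"rx": 0,"ry": 0,"rz": 0,"claw": 105},{"x": -0.205,"y": -0.339,"z": 0,"rx": 0,"ry": 0,"rz": 0,"claw": 105}]}}

```text
t: 20.83
tool_pos: [0.4482, -0.0524, 0.1417]
orientation: [2.311, 2.127, 0.002]
force: [0.9, 0.5, 0.5]
opening: 0.0545
gripper_force: 0.0
```

```bash
python3 see.py w12
```

```text
20.8333 [ 0.4482 -0.0524  0.1417] yaw -4.735737089325475 tilt z [ 0.001  0.    -1.   ] 0.054496681192080114 [0.9 0.5 0.5]
[ 430   32  130  200 7553] ((640.90087890625, -11.924224853515625), (152.5626220703125, 118.14314270019531), 84.76370239257812) top [ 0.6103 -0.0066  0.0278] 0.031 [ 59. 128.  76.]
[ 499   69   61   58 2662] ((652.5669555664062, 18.319599151611328), (41.28641128540039, 43.333858489990234), 1.0316516160964966) top [0.6501 0.018  0.0413] 0.0478 [35. 43. 37.]
[ 257  179   49   49 1843] ((447.8563232421875, -51.99247741699219), (41.92557907104492, 42.47343444824219), 84.57267761230469) top [ 0.4477 -0.0519  0.06  ] 0.062 [60. 66. 67.]
```

View pics/w12.png

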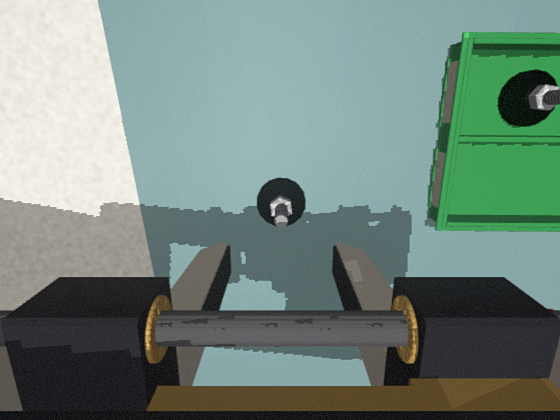

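The foot's stud is centred between the fingers at (281,210). I'll descend onto the stud.

>>> {"api": "arm_command", "payload": {"targets": [{"x": -0.001,"y": 0.001,"z": -0.05,"rx": 0,"ry": 0,"rz": 0,"claw": 105},{"x": -0.001,"y": 0.001,"z": -0.11,"rx": 0,"ry": 0,"rz": 0,"claw": 105},{"x": -0.001,"y": 0.001,"z": -0.16,"rx": 0,"ry": 0,"rz": 0,"claw": 105},{"x": -0.001,"y": 0.001,"z": -0.185,"rx": 0,"ry": 0,"rz": 0,"claw": 105},{"x": -0.001,"y": 0.001,"z": -0.193,"rx": 0,"ry": 0,"rz": 0,"claw": 105},{"x": -0.001,"y": 0.001,"z": -0.193,"rx": 0,"ry": 0,"rz": 0,"claw": 255},{"x": -0.001,"y": 0.001,"z": -0.193,"rx": 0,"ry": 0,"rz": 0,"claw": 255},{"x": -0.001,"y": 0.001,"z": -0.193,"rx": 0,"ry": 0,"rz": 0,"claw": 255},{"x": -0.001,"y": 0.001,"z": -0.193,"rx": 0,"ry": 0,"rz": 0,"claw": 255},{"x": -0.001,"y": 0.001,"z": -0.193,"rx": 0,"ry": 0,"rz": 0,"claw": 255}]}}

```text
t: 21.72
tool_pos: [0.4483, -0.052, 0.046]
orientation: [2.308, 2.129, 0.002]
force: [0.3, 0.2, 0.0]
opening: 0.0261
gripper_force: 0.0
```

>>> {"api": "arm_command", "payload": {"targets": [{"x": 0,"y": 0,"z": 0,"rx": 0,"ry": 0,"rz": 0,"claw": 255},{"x": 0,"y": 0,"z": 0,"rx": 0,"ry": 0,"rz": 0,"claw": 255},{"x": 0,"y": 0,"z": 0,"rx": 0,"ry": 0,"rz": 0,"claw": 255},{"x": 0,"y": 0,"z": 0,"rx": 0,"ry": 0,"rz": 0,"claw": 255},{"x": 0,"y": 0,"z": 0,"rx": 0,"ry": 0,"rz": 0,"claw": 255}]}}

```text
t: 22.13
tool_pos: [0.4474, -0.0519, 0.045]
orientation: [2.309, 2.129, 0.0]
force: [0.5, 0.7, 2.3]
opening: 0.0091
gripper_force: 30.0
```

>>> {"api": "arm_command", "payload": {"targets": [{"x": 0,"y": 0,"z": 0.03,"rx": 0,"ry": 0,"rz": 0,"claw": 255},{"x": 0,"y": 0,"z": 0.09,"rx": 0,"ry": 0,"rz": 0,"claw": 255},{"x": 0.02,"y": 0,"z": 0.14,"rx": 0,"ry": 0,"rz": 0,"claw": 255},{"x": 0.06,"y": 0,"z": 0.16,"rx": 0,"ry": 0,"rz": 0,"claw": 255},{"x": 0.12,"y": 0.004,"z": 0.16,"rx": 0,"ry": 0,"rz": 0,"claw": 255},{"x": 0.19,"y": 0.009,"z": 0.16,"rx": 0,"ry": 0,"rz": 0,"claw": 255},{"x": 0.26,"y": 0.009,"z": 0.16,"rx": 0,"ry": 0,"rz": 0,"claw": 255},{"x": 0.33,"y": 0.009,"z": 0.16,"rx": 0,"ry": 0,"rz": 0,"claw": 255},{"x": 0.38,"y": 0.009,"z": 0.16,"rx": 0,"ry": 0,"rz": 0,"claw": 255},{"x": 0.407,"y": 0.009,"z": 0.16,"rx": 0,"ry": 0,"rz": 0,"claw": 255}]}}

```text
t: 22.97
tool_pos: [0.653, -0.0472, 0.124]
orientation: [2.309, 2.13, 0.0]
force: [0.1, -0.2, -0.7]
opening: 0.0096
gripper_force: 30.0
```

>>> {"api": "arm_command", "payload": {"targets": [{"x": 0,"y": 0,"z": 0,"rx": 0,"ry": 0,"rz": 0,"claw": 255},{"x": 0,"y": 0,"z": 0,"rx": 0,"ry": 0,"rz": 0,"claw": 255}]}}

```text
t: 23.13
tool_pos: [0.6503, -0.0473, 0.1237]
orientation: [-2.308, -2.129, 0.002]
force: [0.5, -0.2, -0.7]
opening: 0.0093
gripper_force: 30.0
```

```bash
python3 see.py w13
```

```text
23.1333 [ 0.6503 -0.0473  0.1237] yaw -4.6337945804612435 tilt z [-0.002  0.    -1.   ] 0.009327773258391004 [ 0.5 -0.2 -0.7]
[  443     0   117   311 33746] ((797.9456176757812, -20.528892517089844), (53.18460464477539, 230.3563232421875), 6.709258556365967) top [ 0.8102 -0.026   0.0733] 0.0761 [158. 157. 150.]
[  181    61   212   204 12356] ((655.6443481445312, -13.322929382324219), (152.52577209472656, 146.56314086914062), 84.89769744873047) top [0.6573 0.0035 0.0277] 0.0308 [ 55. 128.  74.]
[ 252   98   57   58 2569] ((654.1531982421875, 18.280675888061523), (42.66157531738281, 43.11492919921875), 85.53697967529297) top [0.6541 0.0185 0.0641] 0.0665 [54. 70. 58.]
[265 347  34  11 313] ((639.9708862304688, -171.74090576171875), (8.915657043457031, 29.445716857910156), 81.12213897705078) top [ 0.6404 -0.1716  0.0278] 0.0299 [126.  33.  29.]
[263 359  36  27 880] ((637.208740234375, -198.1522674560547), (15.269482612609863, 31.9946346282959), 83.22673034667969) top [ 0.6359 -0.1999  0.03  ] 0.033 [132. 103.  55.]
```

View pics/w13.png

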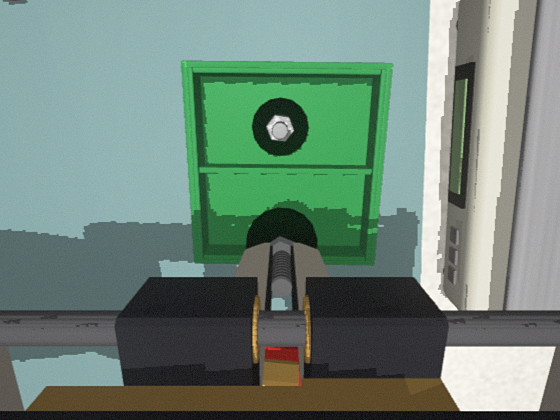

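The foot is held upright over the green tray's free compartment, and the stock foot is at (280,128). I'll lower it.

>>> {"api": "arm_command", "payload": {"targets": [{"x": 0.003,"y": -0.001,"z": -0.04,"rx": 0,"ry": 0,"rz": 0,"claw": 255},{"x": 0.003,"y": -0.001,"z": -0.09,"rx": 0,"ry": 0,"rz": 0,"claw": 255},{"x": 0.003,"y": -0.001,"z": -0.125,"rx": 0,"ry": 0,"rz": 0,"claw": 255},{"x": 0.003,"y": -0.001,"z": -0.142,"rx": 0,"ry": 0,"rz": 0,"claw": 255},{"x": 0.003,"y": -0.001,"z": -0.148,"rx": 0,"ry": 0,"rz": 0,"claw": 255},{"x": 0.003,"y": -0.001,"z": -0.148,"rx": 0,"ry": 0,"rz": 0,"claw": 255},{"x": 0.003,"y": -0.001,"z": -0.148,"rx": 0,"ry": 0,"rz": 0,"claw": 255}]}}

```text
t: 23.77
tool_pos: [0.6528, -0.048, 0.0522]
orientation: [2.309, 2.129, 0.002]
force: [-1.0, -0.3, -0.9]
opening: 0.0092
gripper_force: 30.0
```

>>> {"api": "arm_command", "payload": {"targets": [{"x": 0,"y": 0,"z": -0.003,"rx": 0,"ry": 0,"rz": 0,"claw": 255},{"x": 0,"y": 0,"z": -0.005,"rx": 0,"ry": 0,"rz": 0,"claw": 255},{"x": 0,"y": 0,"z": -0.005,"rx": 0,"ry": 0,"rz": 0,"claw": 255},{"x": 0,"y": 0,"z": -0.005,"rx": 0,"ry": 0,"rz": 0,"claw": 255}]}}

```text
t: 24.1
tool_pos: [0.6529, -0.0479, 0.0491]
orientation: [2.309, 2.129, 0.001]
force: [-0.4, 0.6, 1.7]
opening: 0.0094
gripper_force: 30.0
```

Contact is light (the vertical force rose to about 1.7 N). I'll release and back off straight up.

>>> {"api": "arm_command", "payload": {"targets": [{"x": 0,"y": 0,"z": 0,"rx": 0,"ry": 0,"rz": 0,"claw": 120},{"x": 0,"y": 0,"z": 0,"rx": 0,"ry": 0,"rz": 0,"claw": 120},{"x": 0,"y": 0,"z": 0,"rx": 0,"ry": 0,"rz": 0,"claw": 120},{"x": 0,"y": 0,"z": 0,"rx": 0,"ry": 0,"rz": 0,"claw": 120},{"x": 0,"y": 0,"z": 0,"rx": 0,"ry": 0,"rz": 0,"claw": 120},{"x": 0,"y": 0,"z": 0.03,"rx": 0,"ry": 0,"rz": 0,"claw": 120},{"x": 0,"y": 0,"z": 0.09,"rx": 0,"ry": 0,"rz": 0,"claw": 120},{"x": 0,"y": 0,"z": 0.16,"rx": 0,"ry": 0,"rz": 0,"claw": 120},{"x": 0,"y": 0,"z": 0.23,"rx": 0,"ry": 0,"rz": 0,"claw": 120},{"x": 0,"y": 0,"z": 0.3,"rx": 0,"ry": 0,"rz": 0,"claw": 120}]}}

```text
t: 24.93
tool_pos: [0.652, -0.0478, 0.2011]
orientation: [2.309, 2.129, 0.0]
force: [0.4, -0.3, -0.1]
opening: 0.0492
gripper_force: 0.0
```

>>> {"api": "arm_command", "payload": {"targets": [{"x": -0.06,"y": 0,"z": 0.03,"rx": 0,"ry": 0,"rz": 0,"claw": 120},{"x": -0.12,"y": 0,"z": 0.06,"rx": 0,"ry": 0,"rz": 0,"claw": 120},{"x": -0.18,"y": 0,"z": 0.09,"rx": 0,"ry": 0,"rz": 0,"claw": 120},{"x": -0.24,"y": 0,"z": 0.12,"rx": 0,"ry": 0,"rz": 0,"claw": 120},{"x": -0.3,"y": 0,"z": 0.15,"rx": 0,"ry": 0,"rz": 0,"claw": 120},{"x": -0.36,"y": 0,"z": 0.18,"rx": 0,"ry": 0,"rz": 0,"claw": 120},{"x": -0.36,"y": 0,"z": 0.18,"rx": 0,"ry": 0,"rz": 0,"claw": 120}]}}

```text
t: 25.52
tool_pos: [0.4702, -0.0479, 0.294]
orientation: [2.306, 2.126, 0.006]
force: [-1.1, -0.5, 0.7]
opening: 0.0491
gripper_force: 0.0
```

Run:
```python
from h import *
im,d,P,c=grab("scene");save("pics/end.png",cv2.resize(im[130:330,80:440],None,fx=2.2,fy=2.2,interpolation=cv2.INTER_CUBIC))
Z=P[...,2]
T=dict(blue=((603.5,227.5),-4.5),red=((625.8,-242),-11),green=((655,-13.3),-5.2))
for cam in("scene","side"):
    im,d,P,c=grab(cam);Z=P[...,2]
    for n,(c0,a) in T.items():
        a=np.radians(a);R=np.array([[np.cos(a),np.sin(a)],[-np.sin(a),np.cos(a)]])
        q=(P[...,:2]*1000-c0)@R.T
        for s in(1,-1):
            m=(abs(q[...,0])<58)&(abs(q[...,1]-35*s)<27)&(Z>.0105)&(Z<.08)
            print(cam,n,s,m.sum(),cv2.minAreaRect(q[m].astype(np.float32)),np.percentile(Z[m],97).round(4))
            if n=="green": k=m&(Z>.045);print("  stud",q[k].mean(0))
    m=(np.hypot(P[...,0]-.404,P[...,1]-.326)<.04)&(Z>.03);print("jar",P[m].mean(0))
```

```text
scene blue 1 249 ((1.7148542404174805, 33.65135955810547), (41.30308532714844, 40.554893493652344), 26.307830810546875) 0.0184
scene blue -1 239 ((0.028234481811523438, -37.27253723144531), (41.65886688232422, 40.920135498046875), 9.314862251281738) 0.0189
scene red 1 209 ((-0.33820343017578125, 35.6011962890625), (29.050432205200195, 39.79310989379883), 87.22409057617188) 0.0341
scene red -1 199 ((1.0794639587402344, -31.529489517211914), (29.000520706176758, 46.31705856323242), 88.6295166015625) 0.0339
scene green 1 289 ((-2.8566503524780273, 30.188783645629883), (41.09183883666992, 40.265960693359375), 34.62799835205078) 0.0645
  stud [-2.37107752 31.12903944]
scene green -1 282 ((2.1925554275512695, -35.895050048828125), (42.22678756713867, 41.71070098876953), 51.75263977050781) 0.0639
  stud [  2.18675355 -35.76989307]
jar [0.40774485 0.32469236 0.03923   ]
side blue 1 365 ((-0.2733726501464844, 35.624839782714844), (41.32323455810547, 42.22008514404297), 24.31142807006836) 0.0184
side blue -1 326 ((-1.8144474029541016, -36.48992919921875), (40.50553894042969, 43.1723747253418), 34.628395080566406) 0.0183
side red 1 223 ((-1.355581283569336, 37.519615173339844), (41.48615646362305, 29.237552642822266), 4.301109313964844) 0.0332
side red -1 197 ((-1.3159809112548828, -28.9698429107666), (47.58756637573242, 28.50278663635254), 15.148221015930176) 0.0325
side green 1 326 ((-6.814536094665527, 32.97919464111328), (42.79894256591797, 39.2015380859375), 41.5592041015625) 0.0641
  stud [-6.30706978 32.4407104 ]
side green -1 299 ((-1.9849672317504883, -34.38840866088867), (42.27894973754883, 38.454776763916016), 52.030250549316406) 0.0632
  stud [ -1.55583846 -34.34467489]
jar [0.40279342 0.32801894 0.03969908]
```

View pics/end.png

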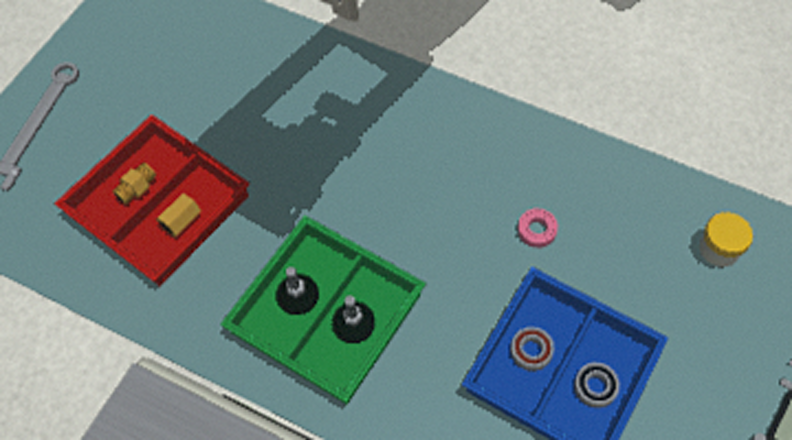

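The final crop shows every part in its own compartment: fittings at (134,184) and (180,215), feet at (297,293) and (352,318), and bearings at (531,347) and (597,383). The pink ring and the jar are where they started, and all measured offsets are within tolerance, so I'm handing in.

```bash
python3 -c "
from plant import robot
print(robot.close_job())"
```

```text
the job is handed in; nothing more can be done
None
```

All five parts are set down and released in their compartments, with the jar, the stock foot and the pink look-alike left in place; the job was handed in at about 26 s, and no verdict was returned.

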